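# Slide the hatch cover off the riser and seat it on the storage unit

### The job

Close the storage unit's hatch: the thin blue cover plate lies on the wooden riser, too thin to pick up there. Pressing lightly on top of it (it bends above about 8 N), slide it over the riser's hinged leaf, which may slope up or down, to the open front edge until about a third of its length overhangs, and leave it resting there; then grip the overhanging end by its two long sides, lift it clear, lower it gently, still held, into the orange-edged hatch frame on top of the unit and let go so that it lies flat and fully down. Do not let the plate tip over or fall, and leave the mouse, screwdriver and mug alone.

Things in the scene. Friction and masses are not known exactly. Their poses are not given: they have to be found in the camera images.
- cover: Thin rigid blue sheet-metal cover plate, 130 (its x) by 60 (its y) by 2 mm thick, about 42 g, smooth: it slides easily on the riser, and fingertips grip it better than the wood does (friction of plate on wood about 0.25). Origin: centre of its underside; the plate is the same either way round. It starts lying on the riser across the hinge line, with its x within 0.2 rad of the riser's x.
- riser: Fixed wooden desk riser, 220 (x) by 180 (y) mm, top 70 mm above the desk, giving about 0.08 mm per newton. Its front 100 mm is a hinged darker leaf, level with the top at the hinge; it stays as set, up to 0.09 rad up or down, so its free edge (-x) may be up to 9 mm higher or lower than the hinge line. Lips 10 mm high, 8 mm thick, at back (+x) and sides of the rear part. Origin under its middle.
- riser_edge (a point): Fixed point 70 mm above the desk, where the middle of the leaf's free front edge is when the leaf is level (the leaf itself may be up to 9 mm higher or lower there); x points from the edge back over the riser, y along the edge. With the plate's centre 20 mm behind the edge, 45 mm of it overhangs, with free air below.
- nas: Fixed black storage unit lying on its side, 223 (x) by 165 (y) by 108 mm high. Origin: centre of its footprint, at desk height. On its top, round seat, stands the hatch frame: a grey seat 138 by 54 mm, 24 mm above the unit's top, so the plate's long sides stick out 3 mm past it with air below them at all four corners, where the fingers fit.
- seat (a point): Centre of the grey seat, 132 mm above the desk, where the middle of the plate's underside belongs; x along the frame's length, z up. The seat is rigid. Orange stops rise 6 mm above the seat: end stops with inner faces at x = -69 and +69 mm (4 mm play each end) and side cheeks 40 mm long in the middle at y = -33.5 and +33.5 mm (3.5 mm play each side).
- mouse: Black computer mouse about 100 by 62 by 34 mm, loose on the desk between the riser and the unit; origin under its middle. Leave alone.
- screwdriver: Red-handled screwdriver 150 mm long, loose on the desk nearer the robot; leave alone.
- mug: White mug, 80 mm across and 90 mm high, loose, towards the left of the desk; leave alone.
Not all that is in view belongs to the job. There is more than one size of the cover; the job needs the middle-sized.

How it is judged:
By the outcome, as a careful person would: the job done as asked, in the order asked, and still so for the second after the job is handed in, with the robot touching nothing.
It also fails if it takes over 72 s, if anything falls off the work surface, if the arm or the gripper's body presses on something with over 40 N, if the wrist force passes 120 N, or if a joint passes its speed limit or range.

### The arm

A 6-joint arm with a two-finger parallel gripper is mounted at the origin on the work surface. World frame = base frame: x ahead of the robot, y to its left, z up, the work surface at z = 0. Lengths are in m, angles in rad, forces in N, time in s.
With the tool pointing down it reaches from about 0.3 to 0.875 m from the base axis. Payload 6.4 kg.
Tool frame: the origin (TCP) lies at the very end of the fingers, on their centre line; the grasp point (between the pads) lies 19 mm behind it; z points along the fingers, y is the line along which they close (so a half turn about z gives the same grasp; the last joint's range is limited). The gripper opens to 85 mm and grips with 20 to 120 N. Pads are 22 mm wide; open, the fingers measure 114 mm over their backs; the gripper's body (76 mm by 85 mm) begins 54 mm behind the grasp point. The pads swing forward as they close: fully open they stand 13 mm farther back than shut.
Start: joints at [1.122, 0.181, 1.607, -0, 1.354, -0.206], TCP at [0.138, 0.558, 0.209] pointing down, gripper open.
Joint ranges: [-2.99, 2.99], [-0.89, 2.07], [0.3, 2.58], [-1.14, 4.28], [0, 2.63], [-3.12, 3.12]. Speed limits (rad/s): [2.57, 2.57, 3.01, 3.14, 3.14, 3.14].

### API

Orientations are given as a unit quaternion [w, x, y, z].
In Python, from bench import ctrl gives the robot as it stands.
- The arm moves only by the tool jog_arm, never from a script. Its argument "series" is a list that holds one entry, the list of rows, each a list of 7 numbers: the shift along the tool's x, y, z in mm, then the turn, a rotation vector about the tool's x, y, z in rad, then the finger opening in mm, from 0 to 85.4. In form: [[[tx, ty, tz, rx, ry, rz, gripper], ...]]. A call has exactly 10 rows; each row shifts and turns the commanded pose from where the row before left it, along the tool's axes as they then stand; what a row does not reach is not made up. A row lasts 1/10 s, in which the tool goes at most 50 mm and 8.59 degrees, less where a joint would pass 70% of its speed; a pose out of reach is approached as far as the arm can. A call with a gripper value outside its range is refused whole. The fingers move at their own pace and stop on an object; the grip force is fixed at half the most. Time passes only in rows, so rows that do not move let the fingers close, or fill a call up. It gives the time, the measured TCP pose, the force, the opening and the grip force at its end, in the units of the state.
- ctrl.get_obs(): the state, without advancing time (a new reading comes with each control period).
- ctrl.camera(name): name is "scene" or "top"; returns a dict with "frame" (400x640x3 uint8, blue, green, red), "z_map" (400x640 float32, m along the optical axis (not along the pixel's ray), 0 where there is no reading), "fx", "fy", "cx", "cy" (pixels), "xyz" and "rotation" of the camera in the world. Camera axes: x right, y down, z forward; pixel columns grow to the right and rows downward; lengths in m; the calibration is good to about 2 mm. A picture is of the moment at which its call begins.
- ctrl.hand_in(): hands the job in; it is judged then, once.
The state is a dict: "time_s": time; "q": joint angles; "dq": joint speeds; "joint_efforts": joint torques, N m; "eef_pos": TCP position; "eef_rot": TCP orientation; "wrist_force": force on the tool from outside, world axes, zero at the start; "torque": the same for the moment, N m; "opening": opening from 0.0 (shut) to 1.0 (fully open); "grasp_force": force on a finger pad.
Only numpy, scipy, OpenCV 4.12 (cv2) and the standard library are available. Lean on these libraries where they do the work, as an engineer would, in place of code of your own. Each camera call takes 0.05 s, during which the arm holds its last target. There are 200 camera calls.

## Working session

There is one attempt and no reset: what is moved stays moved. The work goes in short steps, Python scripts to look and compute and a tool call to move; the robot and the scene stay as the last step left them, time stands still between calls to the robot, and variables do not carry over. Pictures are saved under pics/ and viewed, at most 12 in all, crops included, and the job is handed in when it is done.

Besides the shell and the picture viewer there is one more tool, called after "Emit:" as name([rows], argument=value, ...), one row to a line, values as JSON. jog_arm: Moves the arm, as the interface text tells. Its arguments: {"type":"object","properties":{"series":{"type":"array"}},"required":["series"]}

```bash
ls; mkdir -p pics; cat > h.py <<'E'
import numpy as np, cv2
from bench import ctrl
def cam(n):
    c=ctrl.camera(n); c['R']=np.array(c['rotation']); 
    if c['R'].shape!=(3,3):
        from scipy.spatial.transform import Rotation as Ro
        q=c['R']; c['R']=Ro.from_quat([q[1],q[2],q[3],q[0]]).as_matrix()
    c['t']=np.array(c['xyz']); return c
def pts(c):
    v,u=np.mgrid[:400,:640]; z=c['z_map']
    P=np.stack([(u-c['cx'])/c['fx']*z,(v-c['cy'])/c['fy']*z,z],-1)
    return P@c['R'].T+c['t']
def ray(c,u,v,h):
    d=c['R']@np.array([(u-c['cx'])/c['fx'],(v-c['cy'])/c['fy'],1]); return c['t']+d*(h-c['t'][2])/d[2]
E
python3 - <<'E'
from h import *
for n in ['top','scene']:
    c=cam(n); cv2.imwrite(f'pics/{n}0.png',c['frame']); print(n,c['rotation'],c['xyz'],c['fx'],c['fy'],c['cx'],c['cy'])
print(ctrl.get_obs())
E
```

```text
pics
top [ 0.05404765 -0.70437757  0.70564003 -0.05480181] [0.37814438 0.08317715 1.26746539] 493.4976856690924 493.4976856690924 318.78529502163525 201.26243700380655
scene [-0.11288444  0.23580189  0.88388075 -0.3878265 ] [0.93096168 0.67228764 0.71478333] 389.2354758957752 389.2354758957752 313.187364126431 201.77493246411655
{'time_s': 0.1, 'q': array([ 1.12168096e+00,  1.81427146e-01,  1.60785050e+00, -1.47042258e-05,
        1.35380083e+00, -2.06312772e-01]), 'dq': array([ 8.53906601e-05, -1.21271714e-03, -1.76149352e-03, -3.11724625e-06,
        1.11375923e-03, -1.58178168e-03]), 'joint_efforts': array([ 9.79544675e-04, -4.45878625e+01, -3.52235842e+01, -2.84912867e-04,
        4.14529597e-03,  3.02471256e-05]), 'eef_pos': array([0.13801789, 0.55767703, 0.20812433]), 'eef_rot': array([-2.32332868e-04,  1.21101701e-01,  9.92639827e-01, -7.05688632e-04]), 'wrist_force': array([ 0.62439912, -0.4293646 ,  0.04210558]), 'torque': array([-0.0342025 ,  0.02976215, -0.01364309]), 'grasp_force': 0.0, 'opening': 1.0003672178134393}
```

View pics/top0.png

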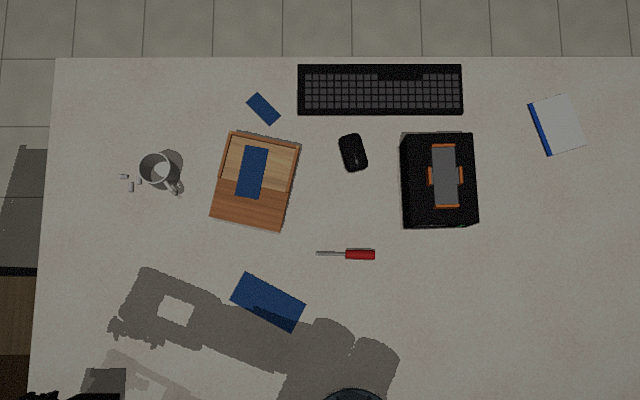

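View pics/scene0.png

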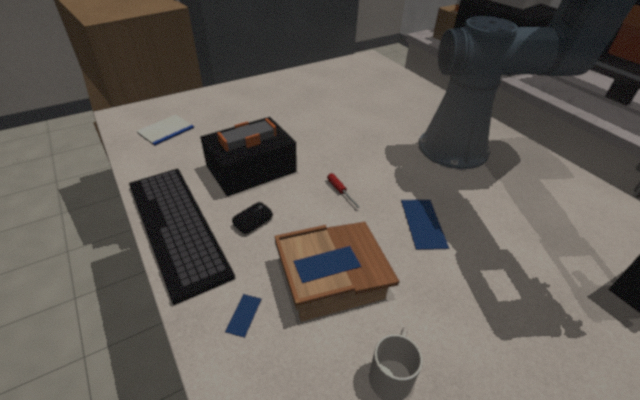

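Blue plates in the top view: a small one on the desk (263,109), one on the riser (252,172), a large one on the desk (268,302), and a notebook spine (541,130). The plate on the riser fits the description. The frame is at (446,176), the mouse at (352,152), the screwdriver at (346,253) and the mug at (160,170). Next I'll measure these and check the choice in a close crop.

```bash
python3 - <<'E'
from h import *
c=cam('top'); f=c['frame']; P=pts(c)
hsv=cv2.cvtColor(f,cv2.COLOR_BGR2HSV)
def rects(m,lab,h=None,amin=60):
    cs,_=cv2.findContours(m,cv2.RETR_EXTERNAL,cv2.CHAIN_APPROX_NONE)
    for k in cs:
        if cv2.contourArea(k)<amin: continue
        mm=np.zeros(m.shape,np.uint8); cv2.drawContours(mm,[k],-1,255,-1); mm=cv2.erode(mm,np.ones((3,3)))
        zz=P[...,2][mm>0]; H=h if h else np.median(zz)
        W=np.array([ray(c,*p[0],H)[:2] for p in k],np.float32)
        r=cv2.minAreaRect(W*1000); print(lab,k.reshape(-1,2).mean(0).round(),'z',np.percentile(zz,[5,50,95]).round(4),'rect',np.round(r[0],1),np.round(r[1],1),round(r[2],1), 'px+',round(1000*(c['t'][2]-H)/c['fx'],2))
b=cv2.inRange(hsv,(100,100,40),(125,255,255)); rects(b,'blue')
o=cv2.inRange(hsv,(5,150,120),(16,255,255)); rects(o,'orange',0.138,10)
g=np.zeros_like(b); g[130:220,400:480]=cv2.inRange(hsv,(0,0,70),(180,60,255))[130:220,400:480]; rects(g,'seat')
# riser by height
z=P[...,2]
m=((z>0.045)&(z<0.1)).astype(np.uint8)*255; m[:,:200]=0;m[:,310:]=0;m[:120]=0;m[240:]=0; rects(m,'riser',0.07)
m=((z>0.085)&(z<0.15)).astype(np.uint8)*255; m[:,:390]=0;m[:,490:]=0; rects(m,'nas',0.108)
# planes of plate, leaf
mb=np.zeros_like(b); mb[140:205,230:275]=b[140:205,230:275]; mb=cv2.erode(mb,np.ones((3,3)))
Q=P[mb>0]; A=np.c_[Q[:,:2]-Q[:,:2].mean(0),np.ones(len(Q))]; print('plate plane',np.linalg.lstsq(A,Q[:,2],rcond=None)[0].round(4),Q[:,:2].mean(0))
for n,(u,v) in dict(rear=(280,165),hinge=(278,190),leafm=(250,210),leaf1=(225,200),leaf2=(270,222),leaf3=(235,215),desk=(330,200)).items():
    print(n,np.median(P[v-3:v+4,u-3:u+4].reshape(-1,3),0).round(4))
cv2.imwrite('pics/crop1.png',np.hstack([cv2.resize(f[120:245,195:315],None,fx=4,fy=4,interpolation=cv2.INTER_CUBIC),cv2.resize(f[120:245,395:490],(300,500),interpolation=cv2.INTER_CUBIC)]))
E
```

```text
blue [267. 302.] z [-0.0002  0.0039  0.0083] rect [319.5 211.3] [175.1  80.8] 62.1 px+ 2.56
blue [251. 172.] z [0.0693 0.0734 0.077 ] rect [638.6 247.8] [ 57.9 128.4] 79.5 px+ 2.42
blue [540. 129.] z [0.0075 0.0108 0.0149] rect [ 765.6 -501.2] [148.4  14.5] 16.6 px+ 2.55
blue [263. 108.] z [-0.0013  0.0027  0.0072] rect [825.8 230.2] [91.7 40.3] 44.3 px+ 2.56
orange [447. 205.] z [0.136  0.1372 0.1383] rect [ 544.3 -214.9] [51.1  4.7] 89.9 px+ 2.29Traceback (most recent call last):
  File "<stdin>", line 13, in <module>
  File "<stdin>", line 11, in rects
    return _quantile_unchecked(
        a, q, axis, out, overwrite_input, method, keepdims, weights)
    return _ureduce(a,
                    func=_quantile_ureduce_func,
    ...<5 lines>...
                    overwrite_input=overwrite_input,
                    method=method)
    r = func(a, **kwargs)
    result = _quantile(arr,
                       quantiles=q,
    ...<2 lines>...
                       out=out,
                       weights=wgt)
    slices_having_nans = np.isnan(arr[-1, ...])
                                  ~~~^^^^^^^^^
IndexError: index -1 is out of bounds for axis 0 with size 0
```

```bash
python3 - <<'E'
from h import *
c=cam('top'); f=c['frame']; P=pts(c)
hsv=cv2.cvtColor(f,cv2.COLOR_BGR2HSV)
def rects(m,lab,H,amin=60):
    cs,_=cv2.findContours(m,cv2.RETR_EXTERNAL,cv2.CHAIN_APPROX_NONE)
    for k in cs:
        if len(k)<amin/5: continue
        W=np.array([ray(c,*p[0],H)[:2] for p in k],np.float32)
        r=cv2.minAreaRect(W*1000); print(lab,k.reshape(-1,2).mean(0).round(),'rect',np.round(r[0],1),np.round(r[1],1),round(r[2],1))
b=cv2.inRange(hsv,(100,100,40),(125,255,255))
o=np.zeros_like(b); o[130:220,400:480]=cv2.inRange(hsv,(3,120,80),(20,255,255))[130:220,400:480]; rects(o,'orange',0.138,20)
g=np.zeros_like(b); g[130:220,400:480]=cv2.inRange(hsv,(0,0,70),(180,60,255))[130:220,400:480]; rects(g,'seat',.132)
z=P[...,2]
m=((z>0.045)&(z<0.1)).astype(np.uint8)*255; m[:,:200]=0;m[:,310:]=0;m[:120]=0;m[240:]=0; rects(m,'riser',0.07)
m=((z>0.085)&(z<0.15)).astype(np.uint8)*255; m[:,:390]=0;m[:,490:]=0;m[240:]=0; rects(m,'nas',0.108)
mm=np.zeros_like(b); mm[120:180,330:375]=cv2.inRange(hsv,(0,0,0),(180,255,55))[120:180,330:375]; rects(mm,'mouse',0.015)
mb=np.zeros_like(b); mb[140:205,230:275]=b[140:205,230:275]; mb=cv2.erode(mb,np.ones((3,3)))
def plane(Q,l):
    A=np.c_[Q[:,:2]-Q[:,:2].mean(0),np.ones(len(Q))]; print(l,np.linalg.lstsq(A,Q[:,2],rcond=None)[0].round(4),Q.mean(0).round(4))
plane(P[mb>0],'plate')
w=np.zeros_like(b); cv2.fillPoly(w,[np.array([[218,197],[238,200],[265,205],[290,208],[282,226],[214,212]])],255); w[b>0]=0
plane(P[w>0],'leaf')
for n,(u,v) in dict(rear=(280,165),hinge=(278,190),leafm=(250,210),seat=(445,175),seat2=(445,195),seat3=(445,155),nas=(420,210),desk=(330,200)).items():
    print(n,np.median(P[v-3:v+4,u-3:u+4].reshape(-1,3),0).round(4))
cv2.imwrite('pics/crop1.png',np.hstack([cv2.resize(f[120:245,195:315],None,fx=4,fy=4,interpolation=cv2.INTER_CUBIC),cv2.resize(f[120:245,395:470],(300,500),interpolation=cv2.INTER_CUBIC)]))
E
```

```text
orange [447. 205.] rect [ 543.1 -215.9] [53.4  7. ] 89.9
orange [429. 175.] rect [ 614.1 -176.3] [40.5  6.3] 1.9
orange [461. 174.] rect [ 616.4 -249.4] [ 7.  40.6] 87.4
orange [443. 145.] rect [ 687.4 -211.4] [52.1  4.9] 89.9
seat [400. 196.] rect [ 566.9 -110. ] [  4.6 108.8] 88.4
seat [443. 175.] rect [ 616.  -213.9] [134.7  62.7] 3.0
seat [456. 154.] rect [ 623.8 -200.8] [188.  213.7] 87.0
riser [254. 181.] rect [616.6 242.8] [184.6 223.1] 77.2
nas [441. 179.] rect [ 612.7 -209.3] [226.4 169.6] 1.3
mouse [353. 152.] rect [702.6  -6.8] [99.8 61.1] 14.7
plate [-1.0206 -2.613   0.0801] [0.6366 0.2469 0.0801]
leaf [-3.4992  0.3545  0.0701] [0.5403 0.245  0.0701]
rear [0.6554 0.1779 0.0709]
hinge [0.5924 0.1823 0.0703]
leafm [0.5433 0.2507 0.0663]
seat [ 0.6163 -0.215   0.1325]
seat2 [ 0.5689 -0.2124  0.1332]
seat3 [ 0.6643 -0.2161  0.1333]
nas [ 0.5366 -0.1578  0.1096]
desk [0.5781 0.0525 0.0011]
```

View pics/crop1.png

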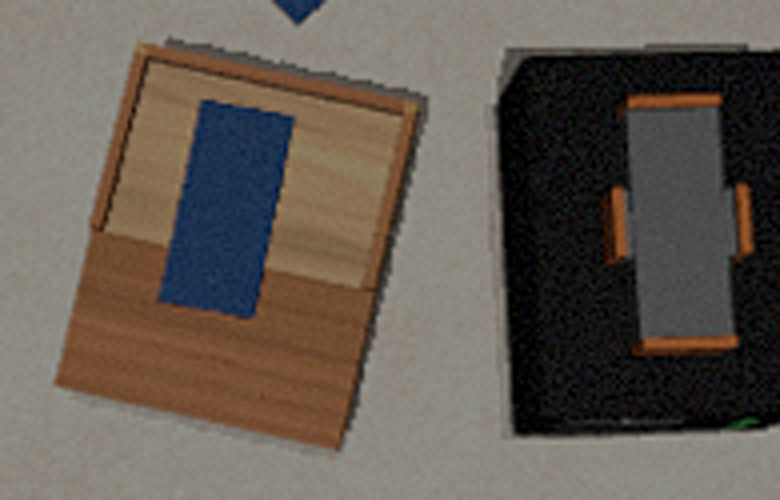

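The crop shows the plate squarely on the riser across the hinge: light wood behind, dark leaf towards the robot. Its size fits too (about 130 x 60). On the right, the grey seat has four orange stops. Next I'll fit the leaf slope and the outlines robustly.

```bash
cat >> h.py <<'E'
from scipy.spatial.transform import Rotation as Ro
def plane(Q,l,th=0.012,z0=0.072):
    Q=Q[np.abs(Q[:,2]-z0)<th]; o=np.r_[np.median(Q[:,:2],0)]
    for i in range(4):
        A=np.c_[(Q[:,:2]-o),np.ones(len(Q))]; s=np.linalg.lstsq(A,Q[:,2],rcond=None)[0]; r=Q[:,2]-A@s; Q=Q[np.abs(r)<3*r.std()+1e-6]
    e=r.std()*np.sqrt(np.diag(np.linalg.inv(A.T@A))); print(l,'slope',s.round(4),'err',e.round(4),'at',o.round(4),len(Q)); return s,o
def plan(xyz,yaw,pitch=0):
    """tool-frame shift (mm) and rotvec to go to TCP xyz, tool x at world heading yaw(deg), tool down, tilted by pitch (rad) about tool y"""
    s=ctrl.get_obs(); q=s['eef_rot']; R=Ro.from_quat([q[1],q[2],q[3],q[0]])
    a=np.radians(yaw); T=Ro.from_matrix(np.c_[[np.cos(a),np.sin(a),0],[np.sin(a),-np.cos(a),0],[0,0,-1.]])*Ro.from_rotvec([0,pitch,0])
    d=R.inv().apply(np.array(xyz)-s['eef_pos'])*1000; print('shift',d.round(1),'rot',(R.inv()*T).as_rotvec().round(4),'| t',round(s['time_s'],1),'pos',s['eef_pos'].round(4),'F',s['wrist_force'].round(2),'R x',R.as_matrix()[:,0].round(3),'z',R.as_matrix()[:,2].round(3),'op',round(s['opening'],3),'gf',s['grasp_force'])
E
python3 - <<'E'
from h import *
for n in ['top','scene']:
    c=cam(n); f=c['frame']; P=pts(c); hsv=cv2.cvtColor(f,cv2.COLOR_BGR2HSV)
    b=cv2.inRange(hsv,(100,100,40),(125,255,255))
    ang=np.radians(-12.8); ex=np.array([np.cos(ang),np.sin(ang)]); ey=np.array([-ex[1],ex[0]])
    rel=P[...,:2]-np.array([.6166,.2428]); X=rel@ex; Y=rel@ey
    bd=cv2.dilate(b,np.ones((5,5)))>0
    base=(np.abs(Y)<.075)&(P[...,2]>.05)
    g=lambda Q:np.c_[((Q[:,:2]-[.6166,.2428])@ex),((Q[:,:2]-[.6166,.2428])@ey),Q[:,2]]
    print(n); 
    plane(g(P[base&~bd&(X>-.105)&(X<-.015)]),'leaf (riser xy)')
    plane(g(P[base&~bd&(X>0)&(X<.095)]),'rear')
    be=cv2.erode(b,np.ones((3,3)))>0
    plane(g(P[base&be]),'plate')
plan([.6386,.2478,.15],169.5)
E
```

```text
top
leaf (riser xy) slope [0.0803 0.0007 0.0666] err [0.0022 0.0012 0.0001] at [-0.0677 -0.0056] 1816
rear slope [-0.0035  0.0011  0.0712] err [0.0024 0.0013 0.0001] at [ 0.0492 -0.0334] 1238
plate slope [-0.003  -0.003   0.0732] err [0.0021 0.005  0.0001] at [0.0195 0.0098] 1013
scene
leaf (riser xy) slope [ 0.0832 -0.0011  0.0662] err [0.001  0.0005 0.    ] at [-0.0674  0.0065] 1747
rear slope [-0.0001 -0.0013  0.0708] err [0.001  0.0005 0.    ] at [ 0.0518 -0.0266] 1463
plate slope [0.0002 0.0058 0.0728] err [0.0009 0.0023 0.    ] at [0.0213 0.0114] 1059
shift [-560.4 -180.8   58.6] rot [-0.0006 -0.0001 -0.0595] | t 0.3 pos [0.1381 0.558  0.2086] F [-0.05  0.26  1.01] R x [-0.971  0.24   0.   ] z [-0.    -0.001 -1.   ] op 0.999 gf 0.0
```

Emit:
jog_arm([
  [[-28.3, -9, 0, 0, 0, 0, 0], [-28.3, -9, 0, 0, 0, 0, 0], [-28.3, -9, 0, 0, 0, 0, 0], [-28.3, -9, 0, 0, 0, 0, 0], [-28.3, -9, 0, 0, 0, 0, 0], [-28.3, -9, 0, 0, 0, 0, 0], [-28.3, -9, 0, 0, 0, 0, 0], [-28.3, -9, 0, 0, 0, 0, 0], [-28.3, -9, 0, 0, 0, 0, 0], [-28.3, -9, 0, 0, 0, 0, 0]],
])

```text
time_s: 1.3
eef_pos: [0.3922, 0.402, 0.2089]
eef_rot: [-0.0, 0.121, 0.993, 0.0]
wrist_force: [0.3, 0.2, -0.2]
opening: 0.002
grasp_force: 0.0
```

Emit:
jog_arm([
  [[-28.3, -9, 0, 0, 0, 0, 0], [-28.3, -9, 0, 0, 0, 0, 0], [-28.3, -9, 0, 0, 0, 0, 0], [-28.3, -9, 10, 0, 0, 0, 0], [-28.3, -9, 15, 0, 0, 0, 0], [-28.3, -9, 20, 0, 0, 0, 0], [-28.3, -9, 20, 0, 0, 0, 0], [-28.3, -9, 15, 0, 0, 0, 0], [-28.3, -9, 10, 0, 0, -0.03, 0], [-28.3, -9, 5, 0, 0, -0.03, 0]],
])

```text
time_s: 2.3
eef_pos: [0.6448, 0.2471, 0.112]
eef_rot: [-0.001, 0.091, 0.996, -0.0]
wrist_force: [-0.9, 1.3, 0.8]
opening: 0.002
grasp_force: 0.0
```

```bash
python3 -c "
from h import *
plan([.6445,.2467,.078],169.5)"
```

```text
shift [ 0.2 -0.4 34. ] rot [-0.001  -0.0024  0.0015] | t 2.3 pos [0.6448 0.2471 0.112 ] F [-0.9   1.35  0.85] R x [-0.984  0.181  0.002] z [-0.003 -0.001 -1.   ] op 0.002 gf 0.0
```

Emit:
jog_arm([
  [[0, 0, 10, 0, 0, 0, 0], [0, 0, 10, 0, 0, 0, 0], [0, 0, 8, 0, 0, 0, 0], [0, 0, 5, 0, 0, 0, 0], [0, 0, 3, 0, 0, 0, 0], [0, 0, 1, 0, 0, 0, 0], [0, 0, 0, 0, 0, 0, 0], [0, 0, 0, 0, 0, 0, 0], [0, 0, 0, 0, 0, 0, 0], [0, 0, 0, 0, 0, 0, 0]],
])

```text
time_s: 3.3
eef_pos: [0.645, 0.2481, 0.0772]
eef_rot: [0.0, 0.091, 0.996, 0.0]
wrist_force: [-0.0, 0.3, -0.0]
opening: 0.002
grasp_force: 0.0
```

Emit:
jog_arm([
  [[0, 0, 1, 0, 0, 0, 0], [0, 0, 1, 0, 0, 0, 0], [0, 0, 0.8, 0, 0, 0, 0], [0, 0, 0.5, 0, 0, 0, 0], [0, 0, 0.3, 0, 0, 0, 0], [0, 0, 0.2, 0, 0, 0, 0], [0, 0, 0.2, 0, 0, 0, 0], [0, 0, 0.2, 0, 0, 0, 0], [0, 0, 0, 0, 0, 0, 0], [0, 0, 0, 0, 0, 0, 0]],
])

```text
time_s: 4.3
eef_pos: [0.6448, 0.2481, 0.0727]
eef_rot: [0.0, 0.091, 0.996, 0.0]
wrist_force: [-0.5, 0.0, -0.5]
opening: 0.004
grasp_force: 0.0
```

Emit:
jog_arm([
  [[0, 0, 0.1, 0, 0, 0, 0], [0, 0, 0.1, 0, 0, 0, 0], [0, 0, 0.1, 0, 0, 0, 0], [0, 0, 0.1, 0, 0, 0, 0], [0, 0, 0.1, 0, 0, 0, 0], [0, 0, 0, 0, 0, 0, 0], [0, 0, 0, 0, 0, 0, 0], [0, 0, 0, 0, 0, 0, 0], [0, 0, 0, 0, 0, 0, 0], [0, 0, 0, 0, 0, 0, 0]],
])

```text
time_s: 5.3
eef_pos: [0.6448, 0.2481, 0.0722]
eef_rot: [0.0, 0.091, 0.996, -0.0]
wrist_force: [-0.4, 0.0, -0.5]
opening: -0.002
grasp_force: 0.0
```

Emit:
jog_arm([
  [[0, 0, 0.1, 0, 0, 0, 0], [0, 0, 0.1, 0, 0, 0, 0], [0, 0, 0.1, 0, 0, 0, 0], [0, 0, 0, 0, 0, 0, 0], [0, 0, 0, 0, 0, 0, 0], [0, 0, 0, 0, 0, 0, 0], [0, 0, 0, 0, 0, 0, 0], [0, 0, 0, 0, 0, 0, 0], [0, 0, 0, 0, 0, 0, 0], [0, 0, 0, 0, 0, 0, 0]],
])

```text
time_s: 6.3
eef_pos: [0.6448, 0.2481, 0.0719]
eef_rot: [0.0, 0.091, 0.996, -0.0]
wrist_force: [0.3, -1.3, 0.0]
opening: -0.004
grasp_force: 0.0
```

Emit:
jog_arm([
  [[0, 0, 0.1, 0, 0, 0, 0], [0, 0, 0.1, 0, 0, 0, 0], [0, 0, 0.1, 0, 0, 0, 0], [0, 0, 0, 0, 0, 0, 0], [0, 0, 0, 0, 0, 0, 0], [0, 0, 0, 0, 0, 0, 0], [0, 0, 0, 0, 0, 0, 0], [0, 0, 0, 0, 0, 0, 0], [0, 0, 0, 0, 0, 0, 0], [0, 0, 0, 0, 0, 0, 0]],
])

```text
time_s: 7.3
eef_pos: [0.6448, 0.2481, 0.0716]
eef_rot: [0.0, 0.091, 0.996, -0.0]
wrist_force: [-0.2, -0.2, -0.2]
opening: -0.0
grasp_force: 0.0
```

Emit:
jog_arm([
  [[0, 0, 0.1, 0, 0, 0, 0], [0, 0, 0.1, 0, 0, 0, 0], [0, 0, 0.1, 0, 0, 0, 0], [0, 0, 0.1, 0, 0, 0, 0], [0, 0, 0, 0, 0, 0, 0], [0, 0, 0, 0, 0, 0, 0], [0, 0, 0, 0, 0, 0, 0], [0, 0, 0, 0, 0, 0, 0], [0, 0, 0, 0, 0, 0, 0], [0, 0, 0, 0, 0, 0, 0]],
])

```text
time_s: 8.3
eef_pos: [0.6448, 0.2481, 0.0712]
eef_rot: [-0.0, 0.091, 0.996, -0.0]
wrist_force: [0.3, 0.8, 0.4]
opening: -0.005
grasp_force: 0.0
```

Emit:
jog_arm([
  [[0, 0, 0.1, 0, 0, 0, 0], [0, 0, 0.1, 0, 0, 0, 0], [0, 0, 0.1, 0, 0, 0, 0], [0, 0, 0.1, 0, 0, 0, 0], [0, 0, 0, 0, 0, 0, 0], [0, 0, 0, 0, 0, 0, 0], [0, 0, 0, 0, 0, 0, 0], [0, 0, 0, 0, 0, 0, 0], [0, 0, 0, 0, 0, 0, 0], [0, 0, 0, 0, 0, 0, 0]],
])

```text
time_s: 9.3
eef_pos: [0.6448, 0.2481, 0.0708]
eef_rot: [-0.0, 0.091, 0.996, 0.0]
wrist_force: [-0.4, -0.1, 0.3]
opening: 0.0
grasp_force: 0.0
```

```bash
python3 -c "
from h import *
for i in range(3):
  c=cam('scene');s=ctrl.get_obs();print(s['wrist_force'].round(2),s['torque'].round(3),s['eef_pos'].round(5))
cv2.imwrite('pics/s1.png',cv2.resize(c['frame'][170:330,230:430],None,fx=4,fy=3.7))"
```

```text
[ 0.45 -0.46 -0.93] [-0.021 -0.01   0.057] [0.64479 0.24814 0.07078]
[-0.15 -0.32 -0.06] [-0.045 -0.022 -0.037] [0.64478 0.24815 0.0708 ]
[-0.59 -1.2  -0.17] [-0.001  0.02   0.007] [0.64478 0.24814 0.07079]
```

View pics/s1.png

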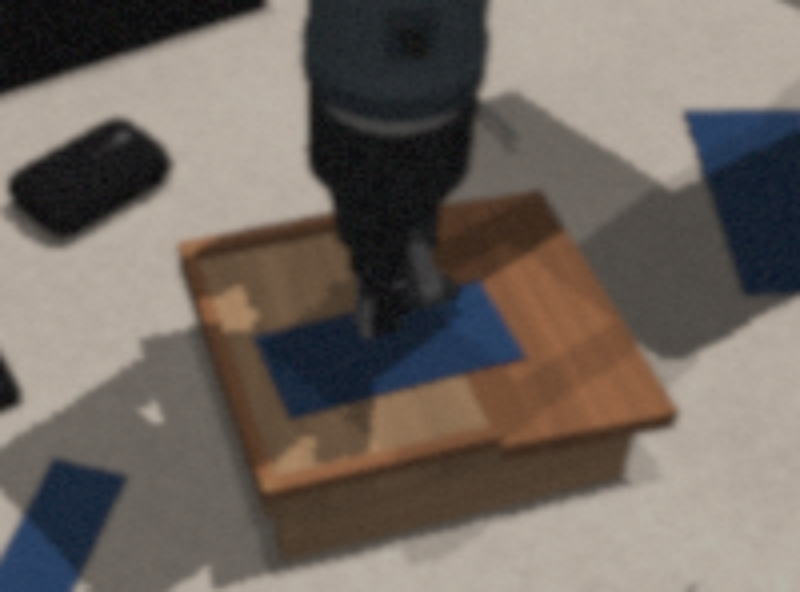

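The gripper stands just above the middle of the plate on the rear part (crop pixel ~(385,325)), and there's no contact force yet. With the riser giving 0.08 mm/N, 0.3 mm steps are safe.

Emit:
jog_arm([
  [[0, 0, 0.1, 0, 0, 0, 0], [0, 0, 0.1, 0, 0, 0, 0], [0, 0, 0.1, 0, 0, 0, 0], [0, 0, 0.1, 0, 0, 0, 0], [0, 0, 0, 0, 0, 0, 0], [0, 0, 0, 0, 0, 0, 0], [0, 0, 0, 0, 0, 0, 0], [0, 0, 0, 0, 0, 0, 0], [0, 0, 0, 0, 0, 0, 0], [0, 0, 0, 0, 0, 0, 0]],
])

```text
time_s: 10.45
eef_pos: [0.6448, 0.2481, 0.0704]
eef_rot: [0.0, 0.091, 0.996, -0.0]
wrist_force: [-0.0, -0.8, -0.1]
opening: -0.001
grasp_force: 0.0
```

Emit:
jog_arm([
  [[0, 0, 0.1, 0, 0, 0, 0], [0, 0, 0.1, 0, 0, 0, 0], [0, 0, 0.1, 0, 0, 0, 0], [0, 0, 0.1, 0, 0, 0, 0], [0, 0, 0, 0, 0, 0, 0], [0, 0, 0, 0, 0, 0, 0], [0, 0, 0, 0, 0, 0, 0], [0, 0, 0, 0, 0, 0, 0], [0, 0, 0, 0, 0, 0, 0], [0, 0, 0, 0, 0, 0, 0]],
])

```text
time_s: 11.45
eef_pos: [0.6448, 0.2481, 0.07]
eef_rot: [0.0, 0.091, 0.996, 0.0]
wrist_force: [0.3, -0.2, 0.4]
opening: -0.002
grasp_force: 0.0
```

Emit:
jog_arm([
  [[0, 0, 0.1, 0, 0, 0, 0], [0, 0, 0.1, 0, 0, 0, 0], [0, 0, 0.1, 0, 0, 0, 0], [0, 0, 0.1, 0, 0, 0, 0], [0, 0, 0.1, 0, 0, 0, 0], [0, 0, 0, 0, 0, 0, 0], [0, 0, 0, 0, 0, 0, 0], [0, 0, 0, 0, 0, 0, 0], [0, 0, 0, 0, 0, 0, 0], [0, 0, 0, 0, 0, 0, 0]],
])

```text
time_s: 12.45
eef_pos: [0.6448, 0.2481, 0.0695]
eef_rot: [-0.0, 0.091, 0.996, -0.0]
wrist_force: [-0.2, 0.1, -0.3]
opening: -0.003
grasp_force: 0.0
```

Emit:
jog_arm([
  [[0, 0, 0.1, 0, 0, 0, 0], [0, 0, 0.1, 0, 0, 0, 0], [0, 0, 0.1, 0, 0, 0, 0], [0, 0, 0.1, 0, 0, 0, 0], [0, 0, 0.1, 0, 0, 0, 0], [0, 0, 0, 0, 0, 0, 0], [0, 0, 0, 0, 0, 0, 0], [0, 0, 0, 0, 0, 0, 0], [0, 0, 0, 0, 0, 0, 0], [0, 0, 0, 0, 0, 0, 0]],
])

```text
time_s: 13.45
eef_pos: [0.6448, 0.2481, 0.069]
eef_rot: [-0.0, 0.091, 0.996, -0.0]
wrist_force: [0.3, -1.1, 0.2]
opening: -0.004
grasp_force: 0.0
```

```bash
python3 -c "
from h import *
c=cam('scene');P=pts(c);f=c['frame'];s=ctrl.get_obs();print(s['wrist_force'].round(2))
cv2.imwrite('pics/s2.png',cv2.resize(f[225:290,290:370],(800,600),interpolation=cv2.INTER_NEAREST))
for v in range(244,268,2): print(v,[tuple((P[v,u]*1000).round().astype(int)) for u in range(318,346,4)])
"
```

```text
[ 0.7  -0.17 -0.17]
244 [(np.int64(654), np.int64(237), np.int64(131)), (np.int64(660), np.int64(260), np.int64(157)), (np.int64(646), np.int64(253), np.int64(143)), (np.int64(640), np.int64(259), np.int64(145)), (np.int64(657), np.int64(295), np.int64(190)), (np.int64(650), np.int64(298), np.int64(189)), (np.int64(579), np.int64(217), np.int64(70))]
246 [(np.int64(628), np.int64(196), np.int64(70)), (np.int64(659), np.int64(260), np.int64(151)), (np.int64(650), np.int64(259), np.int64(145)), (np.int64(661), np.int64(288), np.int64(179)), (np.int64(658), np.int64(296), np.int64(186)), (np.int64(651), np.int64(299), np.int64(186)), (np.int64(645), np.int64(303), np.int64(186))]
248 [(np.int64(632), np.int64(202), np.int64(72)), (np.int64(658), np.int64(258), np.int64(143)), (np.int64(653), np.int64(264), np.int64(146)), (np.int64(665), np.int64(294), np.int64(183)), (np.int64(661), np.int64(301), np.int64(187)), (np.int64(655), np.int64(304), np.int64(187)), (np.int64(647), np.int64(306), np.int64(185))]
250 [(np.int64(635), np.int64(207), np.int64(72)), (np.int64(658), np.int64(259),
[... 2181 characters left out ...]
 (np.int64(608), np.int64(261), np.int64(73))]
264 [(np.int64(654), np.int64(239), np.int64(70)), (np.int64(648), np.int64(246), np.int64(75)), (np.int64(639), np.int64(248), np.int64(71)), (np.int64(634), np.int64(254), np.int64(74)), (np.int64(624), np.int64(255), np.int64(69)), (np.int64(617), np.int64(260), np.int64(71)), (np.int64(612), np.int64(267), np.int64(75))]
266 [(np.int64(657), np.int64(245), np.int64(73)), (np.int64(651), np.int64(250), np.int64(74)), (np.int64(643), np.int64(253), np.int64(73)), (np.int64(636), np.int64(257), np.int64(73)), (np.int64(628), np.int64(261), np.int64(73)), (np.int64(620), np.int64(264), np.int64(71)), (np.int64(613), np.int64(269), np.int64(71))]
```

View pics/s2.png

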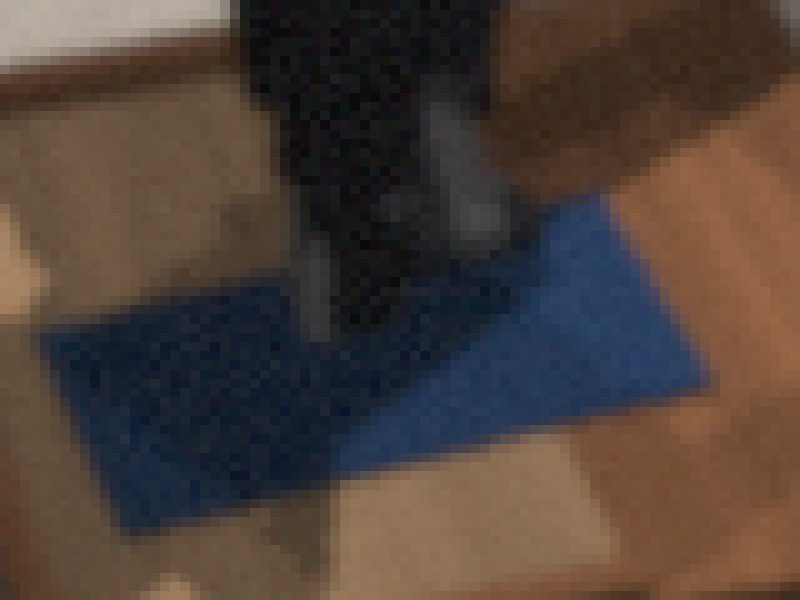

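The fingertip's lower edge, at crop pixel ~(330,340), lies well above the plate. By depth and ray it is roughly 10–18 mm higher than the reported TCP, which agrees with the zero force. I'll go down in bounded steps and track the tip edge in numbers.

Emit:
jog_arm([
  [[0, 0, 1, 0, 0, 0, 0], [0, 0, 1, 0, 0, 0, 0], [0, 0, 1, 0, 0, 0, 0], [0, 0, 1, 0, 0, 0, 0], [0, 0, 1, 0, 0, 0, 0], [0, 0, 1, 0, 0, 0, 0], [0, 0, 0, 0, 0, 0, 0], [0, 0, 0, 0, 0, 0, 0], [0, 0, 0, 0, 0, 0, 0], [0, 0, 0, 0, 0, 0, 0]],
])

```text
time_s: 14.5
eef_pos: [0.6449, 0.2481, 0.0631]
eef_rot: [0.0, 0.091, 0.996, 0.0]
wrist_force: [-0.2, 0.0, -0.3]
opening: -0.004
grasp_force: 0.0
```

```bash
python3 -c "
from h import *
F=[];
for i in range(2): c=cam('scene');F.append(ctrl.get_obs()['wrist_force'])
print(np.round(F,2)); P=pts(c)*1000
for u in (322,324,326,328): print(u,[(v,*P[v,u].round().astype(int).tolist()) for v in range(258,268)])
c=cam('top');P=pts(c)*1000;m=(np.abs(P[...,0]-645)<60)&(np.abs(P[...,1]-248)<60)&(P[...,2]>60)
print(np.histogram(P[m][:,2],bins=range(60,400,20)))
"
```

```text
[[-1.   -0.31  0.68]
 [ 0.2   0.64  0.66]]
322 [(258, 653, 251, 102), (259, 653, 252, 100), (260, 652, 251, 96), (261, 653, 252, 94), (262, 653, 252, 91), (263, 652, 252, 87), (264, 648, 245, 73), (265, 649, 247, 73), (266, 651, 250, 74), (267, 651, 250, 71)]
324 [(258, 653, 259, 111), (259, 654, 260, 109), (260, 653, 259, 104), (261, 652, 259, 100), (262, 652, 259, 97), (263, 643, 246, 75), (264, 644, 247, 73), (265, 646, 250, 74), (266, 647, 252, 74), (267, 648, 254, 73)]
326 [(258, 648, 259, 108), (259, 649, 261, 107), (260, 648, 259, 101), (261, 647, 258, 97), (262, 649, 261, 98), (263, 639, 247, 73), (264, 639, 248, 71), (265, 642, 251, 73), (266, 643, 254, 74), (267, 645, 256, 73)]
328 [(258, 645, 261, 107), (259, 644, 260, 103), (260, 644, 260, 100), (261, 644, 261, 97), (262, 634, 247, 73), (263, 635, 249, 73), (264, 637, 251, 73), (265, 638, 253, 73), (266, 639, 255, 72), (267, 640, 257, 71)]
(array([534,   6,   8,   1,   5,  37,  34,   3,  46,  57,  29,  98,  79,
        74,  35,  97]), array([ 60,  80, 100, 120, 140, 160, 180, 200, 220, 240, 260, 280, 300,
       320, 340, 360, 380]))
```

Emit:
jog_arm([
  [[0, 0, 1.5, 0, 0, 0, 0], [0, 0, 1.5, 0, 0, 0, 0], [0, 0, 1, 0, 0, 0, 0], [0, 0, 1, 0, 0, 0, 0], [0, 0, 1, 0, 0, 0, 0], [0, 0, 1, 0, 0, 0, 0], [0, 0, 0, 0, 0, 0, 0], [0, 0, 0, 0, 0, 0, 0], [0, 0, 0, 0, 0, 0, 0], [0, 0, 0, 0, 0, 0, 0]],
])

```text
time_s: 15.65
eef_pos: [0.6448, 0.2481, 0.0561]
eef_rot: [0.0, 0.091, 0.996, 0.0]
wrist_force: [0.1, 0.6, -0.1]
opening: -0.005
grasp_force: 0.0
```

```bash
python3 -c "
from h import *
F=[];
for i in range(2): c=cam('scene');F.append(ctrl.get_obs()['wrist_force'])
print(np.round(F,2)); P=pts(c)*1000
for u in (321,322,324,326,328): print(u,[(v,*P[v,u].round().astype(int).tolist()) for v in range(260,269)])
"
```

```text
[[ 0.26  0.64  0.28]
 [-0.48  0.4  -0.45]]
321 [(260, 655, 251, 97), (261, 655, 251, 94), (262, 654, 250, 89), (263, 654, 250, 86), (264, 654, 251, 83), (265, 654, 251, 81), (266, 651, 247, 71), (267, 654, 251, 73), (268, 654, 252, 71)]
322 [(260, 653, 253, 98), (261, 653, 252, 94), (262, 931, 672, 715), (263, 652, 251, 86), (264, 652, 251, 82), (265, 652, 252, 80), (266, 651, 251, 75), (267, 652, 252, 73), (268, 654, 255, 75)]
324 [(260, 653, 260, 105), (261, 653, 259, 101), (262, 653, 261, 100), (263, 653, 259, 95), (264, 653, 260, 92), (265, 646, 250, 74), (266, 646, 250, 71), (267, 648, 254, 73), (268, 649, 255, 72)]
326 [(260, 648, 260, 102), (261, 649, 261, 101), (262, 647, 258, 93), (263, 647, 259, 92), (264, 646, 258, 86), (265, 642, 252, 74), (266, 643, 254, 73), (267, 644, 255, 72), (268, 646, 258, 73)]
328 [(260, 644, 260, 100), (261, 645, 262, 99), (262, 643, 260, 93), (263, 643, 260, 90), (264, 637, 252, 74), (265, 638, 253, 72), (266, 639, 255, 72), (267, 641, 257, 72), (268, 642, 259, 72)]
```

Emit:
jog_arm([
  [[0, 0, 1, 0, 0, 0, 0], [0, 0, 1, 0, 0, 0, 0], [0, 0, 0.7, 0, 0, 0, 0], [0, 0, 0.3, 0, 0, 0, 0], [0, 0, 0, 0, 0, 0, 0], [0, 0, 0, 0, 0, 0, 0], [0, 0, 0, 0, 0, 0, 0], [0, 0, 0, 0, 0, 0, 0], [0, 0, 0, 0, 0, 0, 0], [0, 0, 0, 0, 0, 0, 0]],
])

```text
time_s: 16.75
eef_pos: [0.6448, 0.2481, 0.053]
eef_rot: [0.0, 0.091, 0.996, -0.0]
wrist_force: [0.5, -0.8, -0.4]
opening: -0.001
grasp_force: 0.0
```

Emit:
jog_arm([
  [[0, 0, 0.1, 0, 0, 0, 0], [0, 0, 0.1, 0, 0, 0, 0], [0, 0, 0.1, 0, 0, 0, 0], [0, 0, 0.1, 0, 0, 0, 0], [0, 0, 0.1, 0, 0, 0, 0], [0, 0, 0, 0, 0, 0, 0], [0, 0, 0, 0, 0, 0, 0], [0, 0, 0, 0, 0, 0, 0], [0, 0, 0, 0, 0, 0, 0], [0, 0, 0, 0, 0, 0, 0]],
])

```text
time_s: 17.75
eef_pos: [0.6448, 0.2481, 0.0525]
eef_rot: [0.0, 0.091, 0.996, 0.0]
wrist_force: [0.2, 0.2, -0.3]
opening: 0.002
grasp_force: 0.0
```

Emit:
jog_arm([
  [[0, 0, 0.1, 0, 0, 0, 0], [0, 0, 0.1, 0, 0, 0, 0], [0, 0, 0.1, 0, 0, 0, 0], [0, 0, 0.1, 0, 0, 0, 0], [0, 0, 0.1, 0, 0, 0, 0], [0, 0, 0.1, 0, 0, 0, 0], [0, 0, 0, 0, 0, 0, 0], [0, 0, 0, 0, 0, 0, 0], [0, 0, 0, 0, 0, 0, 0], [0, 0, 0, 0, 0, 0, 0]],
])

```text
time_s: 18.75
eef_pos: [0.6448, 0.2481, 0.0519]
eef_rot: [0.0, 0.091, 0.996, -0.0]
wrist_force: [-0.1, -0.4, -0.4]
opening: 0.002
grasp_force: 0.0
```

```bash
python3 -c "
from h import *
F=[];
for i in range(2): c=cam('scene');F.append(ctrl.get_obs()['wrist_force'])
print(np.round(F,2)); P=pts(c)*1000
for u in (320,321,322,324,326,328): print(u,[(v,*P[v,u].round().astype(int).tolist()) for v in range(262,271)])
"
```

```text
[[-0.51  0.18  0.94]
 [ 0.32  0.35 -0.79]]
320 [(262, 655, 249, 88), (263, 656, 250, 86), (264, 656, 251, 85), (265, 655, 249, 79), (266, 654, 247, 73), (267, 655, 248, 71), (268, 657, 252, 74), (269, 659, 255, 74), (270, 658, 255, 71)]
321 [(262, 655, 253, 93), (263, 655, 251, 88), (264, 654, 251, 83), (265, 655, 252, 81), (266, 654, 251, 77), (267, 654, 251, 74), (268, 655, 254, 74), (269, 656, 255, 73), (270, 657, 257, 72)]
322 [(262, 652, 252, 90), (263, 652, 251, 85), (264, 652, 252, 83), (265, 652, 251, 79), (266, 652, 252, 77), (267, 652, 252, 73), (268, 653, 254, 73), (269, 654, 256, 73), (270, 655, 257, 71)]
324 [(262, 653, 260, 99), (263, 652, 259, 95), (264, 651, 258, 89), (265, 652, 259, 88), (266, 650, 257, 81), (267, 648, 254, 73), (268, 649, 256, 73), (269, 651, 258, 73), (270, 652, 260, 73)]
326 [(262, 648, 260, 97), (263, 647, 258, 90), (264, 647, 258, 87), (265, 648, 260, 86), (266, 643, 253, 73), (267, 644, 255, 72), (268, 645, 257, 72), (269, 647, 260, 73), (270, 931, 672, 715)]
328 [(262, 644, 262, 95), (263, 644, 261, 91), (264, 645, 263, 91), (265, 643, 260, 83), (266, 639, 255, 72), (267, 640, 257, 72), (268, 643, 260, 73), (269, 644, 262, 73), (270, 645, 264, 73)]
```

Emit:
jog_arm([
  [[0, 0, 0.1, 0, 0, 0, 0], [0, 0, 0.1, 0, 0, 0, 0], [0, 0, 0.1, 0, 0, 0, 0], [0, 0, 0.1, 0, 0, 0, 0], [0, 0, 0.1, 0, 0, 0, 0], [0, 0, 0.1, 0, 0, 0, 0], [0, 0, 0, 0, 0, 0, 0], [0, 0, 0, 0, 0, 0, 0], [0, 0, 0, 0, 0, 0, 0], [0, 0, 0, 0, 0, 0, 0]],
])

```text
time_s: 19.85
eef_pos: [0.6448, 0.2481, 0.0513]
eef_rot: [-0.0, 0.091, 0.996, 0.0]
wrist_force: [0.7, -0.8, 0.8]
opening: 0.003
grasp_force: 0.0
```

Emit:
jog_arm([
  [[0, 0, 0.1, 0, 0, 0, 0], [0, 0, 0.1, 0, 0, 0, 0], [0, 0, 0.1, 0, 0, 0, 0], [0, 0, 0.1, 0, 0, 0, 0], [0, 0, 0.1, 0, 0, 0, 0], [0, 0, 0, 0, 0, 0, 0], [0, 0, 0, 0, 0, 0, 0], [0, 0, 0, 0, 0, 0, 0], [0, 0, 0, 0, 0, 0, 0], [0, 0, 0, 0, 0, 0, 0]],
])

```text
time_s: 20.85
eef_pos: [0.6448, 0.2481, 0.0508]
eef_rot: [-0.0, 0.091, 0.996, -0.0]
wrist_force: [-0.1, 0.0, -0.2]
opening: -0.005
grasp_force: 0.0
```

Emit:
jog_arm([
  [[0, 0, 0.1, 0, 0, 0, 0], [0, 0, 0.1, 0, 0, 0, 0], [0, 0, 0.1, 0, 0, 0, 0], [0, 0, 0.1, 0, 0, 0, 0], [0, 0, 0.1, 0, 0, 0, 0], [0, 0, 0.1, 0, 0, 0, 0], [0, 0, 0, 0, 0, 0, 0], [0, 0, 0, 0, 0, 0, 0], [0, 0, 0, 0, 0, 0, 0], [0, 0, 0, 0, 0, 0, 0]],
])

```text
time_s: 21.85
eef_pos: [0.6448, 0.2481, 0.0502]
eef_rot: [0.0, 0.091, 0.996, 0.0]
wrist_force: [-0.5, -0.5, 0.2]
opening: 0.003
grasp_force: 0.0
```

Emit:
jog_arm([
  [[0, 0, 0.1, 0, 0, 0, 0], [0, 0, 0.1, 0, 0, 0, 0], [0, 0, 0.1, 0, 0, 0, 0], [0, 0, 0.1, 0, 0, 0, 0], [0, 0, 0.1, 0, 0, 0, 0], [0, 0, 0.1, 0, 0, 0, 0], [0, 0, 0, 0, 0, 0, 0], [0, 0, 0, 0, 0, 0, 0], [0, 0, 0, 0, 0, 0, 0], [0, 0, 0, 0, 0, 0, 0]],
])

```text
time_s: 22.85
eef_pos: [0.6448, 0.2481, 0.0496]
eef_rot: [0.0, 0.091, 0.996, 0.0]
wrist_force: [-1.0, 0.3, 0.5]
opening: -0.001
grasp_force: 0.3
```

Emit:
jog_arm([
  [[0, 0, 0.1, 0, 0, 0, 0], [0, 0, 0.1, 0, 0, 0, 0], [0, 0, 0.1, 0, 0, 0, 0], [0, 0, 0, 0, 0, 0, 0], [0, 0, 0, 0, 0, 0, 0], [0, 0, 0, 0, 0, 0, 0], [0, 0, 0, 0, 0, 0, 0], [0, 0, 0, 0, 0, 0, 0], [0, 0, 0, 0, 0, 0, 0], [0, 0, 0, 0, 0, 0, 0]],
])

```text
time_s: 23.85
eef_pos: [0.6449, 0.2481, 0.0494]
eef_rot: [0.0, 0.091, 0.996, 0.0]
wrist_force: [-0.4, 0.3, 2.9]
opening: 0.002
grasp_force: 1.5
```

Contact: about 3 N at a TCP z of 0.0494, so the shut fingertips really sit about 22 mm behind the reported TCP. Now the slide begins on the flat part.

Emit:
jog_arm([
  [[1, 0, 0.05, 0, 0, 0, 0], [2, 0, 0, 0, 0, 0, 0], [3, 0, 0, 0, 0, 0, 0], [3, 0, 0, 0, 0, 0, 0], [3, 0, 0, 0, 0, 0, 0], [3, 0, 0, 0, 0, 0, 0], [2, 0, 0, 0, 0, 0, 0], [2, 0, 0, 0, 0, 0, 0], [1, 0, 0, 0, 0, 0, 0], [0, 0, 0, 0, 0, 0, 0]],
])

```text
time_s: 24.85
eef_pos: [0.625, 0.2518, 0.0493]
eef_rot: [-0.0, 0.091, 0.996, 0.0]
wrist_force: [0.0, 0.0, 3.9]
opening: -0.001
grasp_force: 2.2
```

```bash
cat >> h.py <<'E'
RO=np.array([.6166,.2428]); ang=np.radians(-12.8); EX=np.array([np.cos(ang),np.sin(ang)]); EY=np.array([-EX[1],EX[0]])
def plate(n='scene',h=.072,win=None):
    c=cam(n); P=pts(c); hsv=cv2.cvtColor(c['frame'],cv2.COLOR_BGR2HSV); b=cv2.inRange(hsv,(95,90,20),(130,255,255))
    X=(P[...,:2]-RO)@EX; Y=(P[...,:2]-RO)@EY
    b[(P[...,2]<.05)|(P[...,2]>.09)|(np.abs(X)>.19)|(np.abs(Y)>.1)]=0
    b=cv2.morphologyEx(b,cv2.MORPH_OPEN,np.ones((2,2)))
    k=np.argwhere(b)[:,::-1]; W=np.array([ray(c,*p,h) for p in k])
    if n=='scene' or n=='top':
        Q=P[b>0]; 
    r=cv2.minAreaRect((np.c_[(W[:,:2]-RO)@EX,(W[:,:2]-RO)@EY]*1000).astype(np.float32)); print(n,'plate in riser frame: centre',np.round(r[0],1),'size',np.round(r[1],1),'ang',round(r[2],1)); 
    g=np.c_[(Q[:,:2]-RO)@EX,(Q[:,:2]-RO)@EY,Q[:,2]]; plane(g,'plate depth'); return c
E
python3 -c "
from h import *
plate(); print(ctrl.get_obs()['wrist_force'].round(2)); plate('top');print(ctrl.get_obs()['wrist_force'].round(2))"
```

```text
scene plate in riser frame: centre [-1.6 11.9] size [124.7  57.1] ang 1.5
plate depth slope [0.0012 0.0002 0.0723] err [0.001  0.0025 0.    ] at [0.013  0.0201] 917
[0.1  0.37 4.34]
top plate in riser frame: centre [ 9.2 -1.6] size [ 33.4 108.4] ang 57.8
plate depth slope [-0.0256 -0.0228  0.0725] err [0.0145 0.0237 0.0002] at [-0.0151  0.0141] 103
[-0.69  0.29  4.32]
```

Emit:
jog_arm([
  [[1, 0, 0, 0, 0, 0, 0], [2, 0, 0, 0, 0, 0, 0], [3, 0, 0, 0, 0, 0, 0], [3, 0, 0, 0, 0, 0, 0], [3, 0, 0, 0, 0, 0, 0], [3, 0, 0, 0, 0, 0, 0], [2, 0, 0, 0, 0, 0, 0], [2, 0, 0, 0, 0, 0, 0], [1, 0, 0, 0, 0, 0, 0], [0, 0, 0, 0, 0, 0, 0]],
])

```text
time_s: 25.95
eef_pos: [0.6052, 0.2555, 0.0492]
eef_rot: [-0.0, 0.091, 0.996, -0.0]
wrist_force: [-0.3, 0.1, 3.9]
opening: -0.001
grasp_force: 2.4
```

Emit:
jog_arm([
  [[1, 0, 0, 0, 0, 0, 0], [1.5, 0, 0, 0, 0, 0, 0], [1.5, 0, 0, 0, 0, 0, 0], [1.5, 0, 0.05, 0, 0, 0, 0], [1.5, 0, 0.1, 0, 0, 0, 0], [1.5, 0, 0.1, 0, 0, 0, 0], [1, 0, 0.05, 0, 0, 0, 0], [0.5, 0, 0, 0, 0, 0, 0], [0, 0, 0, 0, 0, 0, 0], [0, 0, 0, 0, 0, 0, 0]],
])

```text
time_s: 26.95
eef_pos: [0.5954, 0.2572, 0.0488]
eef_rot: [-0.0, 0.091, 0.996, -0.0]
wrist_force: [0.1, -0.2, 4.3]
opening: 0.0
grasp_force: 2.0
```

Emit:
jog_arm([
  [[1, 0, 0.06, 0, 0, 0, 0], [2, 0, 0.16, 0, 0, 0, 0], [2, 0, 0.16, 0, 0, 0, 0], [2, 0, 0.16, 0, 0, 0, 0], [2, 0, 0.16, 0, 0, 0, 0], [2, 0, 0.16, 0, 0, 0, 0], [2, 0, 0.16, 0, 0, 0, 0], [1, 0, 0.1, 0, 0, 0, 0], [1, 0, 0.1, 0, 0, 0, 0], [0, 0, 0, 0, 0, 0, 0]],
])

```text
time_s: 27.95
eef_pos: [0.5807, 0.26, 0.0477]
eef_rot: [-0.0, 0.091, 0.996, -0.0]
wrist_force: [-0.7, -0.1, 4.1]
opening: -0.0
grasp_force: 1.6
```

```bash
python3 -c "
from h import *
c=plate(); print(ctrl.get_obs()['wrist_force'].round(2)); cv2.imwrite('pics/s3.png',cv2.resize(c['frame'][200:350,260:430],(800,600)))"
```

```text
scene plate in riser frame: centre [-44.7  12.6] size [ 55.2 121.7] ang 88.9
plate depth slope [0.0824 0.001  0.0711] err [0.001  0.0026 0.    ] at [-0.0284  0.0192] 829
[-0.39  0.36  3.07]
```

Emit:
jog_arm([
  [[1, 0, 0.1, 0, 0, 0, 0], [2, 0, 0.17, 0, 0, 0, 0], [3, 0, 0.25, 0, 0, 0, 0], [3, 0, 0.25, 0, 0, 0, 0], [3, 0, 0.25, 0, 0, 0, 0], [3, 0, 0.25, 0, 0, 0, 0], [3, 0, 0.25, 0, 0, 0, 0], [2, 0, 0.17, 0, 0, 0, 0], [1, 0, 0.09, 0, 0, 0, 0], [0, 0, 0, 0, 0, 0, 0]],
])

```text
time_s: 29.0
eef_pos: [0.56, 0.2638, 0.0459]
eef_rot: [-0.0, 0.091, 0.996, -0.0]
wrist_force: [-0.4, 0.6, 3.0]
opening: -0.0
grasp_force: 1.8
```

Emit:
jog_arm([
  [[1, 0, 0.12, 0, 0, 0, 0], [2, 0, 0.17, 0, 0, 0, 0], [3, 0, 0.25, 0, 0, 0, 0], [3, 0, 0.25, 0, 0, 0, 0], [3, 0, 0.25, 0, 0, 0, 0], [3, 0, 0.25, 0, 0, 0, 0], [2, 0, 0.17, 0, 0, 0, 0], [2, 0, 0.17, 0, 0, 0, 0], [1, 0, 0.09, 0, 0, 0, 0], [0, 0, 0, 0, 0, 0, 0]],
])

```text
time_s: 30.0
eef_pos: [0.5403, 0.2675, 0.0442]
eef_rot: [-0.0, 0.091, 0.996, -0.0]
wrist_force: [-0.3, 0.3, 3.4]
opening: 0.006
grasp_force: 2.1
```

```bash
python3 -c "
from h import *
c=plate(h=.066); print(ctrl.get_obs()['wrist_force'].round(2)); plate('top',h=.066);cv2.imwrite('pics/s3.png',cv2.resize(c['frame'][200:350,260:430],(800,600)))
plan([.54,.27,.1],169.5)"
```

```text
scene plate in riser frame: centre [-87.1   9.2] size [ 55.9 121.9] ang 88.3
plate depth slope [ 0.0831 -0.0047  0.0678] err [0.0011 0.0029 0.    ] at [-0.0679  0.0173] 766
[-0.56 -0.23  3.89]
top plate in riser frame: centre [-84.5   3. ] size [ 42.6 132.2] ang 79.7
plate depth slope [0.0608 0.0007 0.0646] err [0.0067 0.0149 0.0001] at [-0.1173  0.0093] 216
shift [  0.8   2.4 -55.8] rot [-0.     -0.0005  0.0005] | t 30.1 pos [0.5403 0.2675 0.0442] F [-0.3   0.59  4.47] R x [-0.983  0.182  0.001] z [-0.001  0.    -1.   ] op -0.001 gf 2.209741109982133
```

View pics/s3.png

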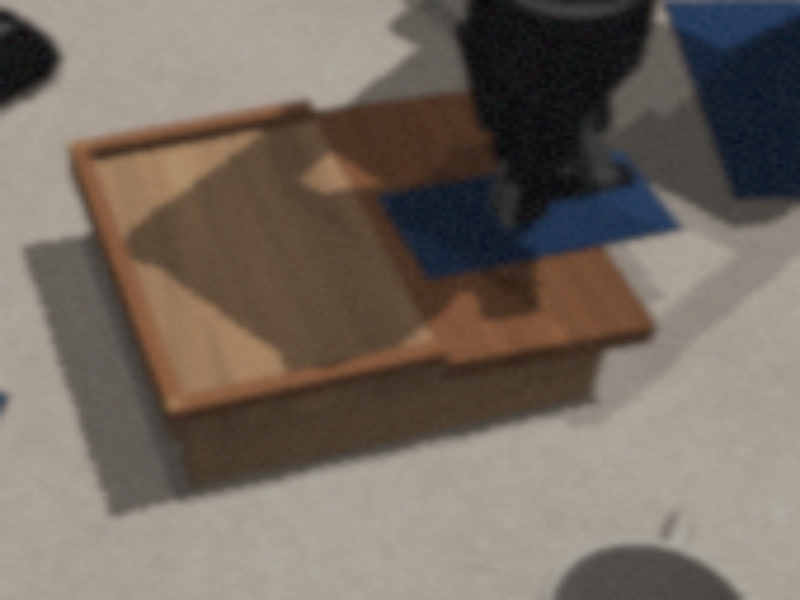

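The plate lies flat on the leaf with its front end (crop ~(640,200)) overhanging by about 42 mm, and the finger is central on it. Now I'll lift off, back away with the gripper opening, and look again.

Emit:
jog_arm([
  [[0, 0, -4, 0, 0, 0, 0], [0, 0, -12, 0, 0, 0, 0], [0, 0, -15, 0, 0, 0, 0], [0, 0, -15, 0, 0, 0, 0], [0, 0, -14, 0, 0, 0, 85], [24, 0, 0, 0, 0, 0, 85], [26, 0, 0, 0, 0, 0, 85], [26, 0, 0, 0, 0, 0, 85], [24, 0, 0, 0, 0, 0, 85], [20, 0, 0, 0, 0, 0, 85]],
])

```text
time_s: 31.1
eef_pos: [0.4216, 0.2895, 0.1054]
eef_rot: [0.0, 0.091, 0.996, 0.0]
wrist_force: [-1.2, 0.1, -0.1]
opening: 0.992
grasp_force: 0.0
```

```bash
python3 -c "
from h import *
c=plate(h=.065); C=plate('top',h=.065)
plan([.54,.27,.1],169.5)
# fingertip heights, scene: points near gripper
P=pts(c)*1000; t=np.array([420,290]); m=(np.hypot(*(P[...,:2]-ctrl.get_obs()['eef_pos'][:2]*1000).transpose(2,0,1))<75)&(P[...,2]>100)&(P[...,2]<220)
Q=P[m]; o=np.argsort(Q[:,2])[:12]; print(Q[o].round())
cv2.imwrite('pics/s4.png',np.hstack([cv2.resize(c['frame'][170:320,280:480],(480,360)),cv2.resize(C['frame'][130:260,190:310],(320,360))]))"
```

```text
scene plate in riser frame: centre [-87.2   8.1] size [ 56.2 122.6] ang 88.1
plate depth slope [ 0.0808 -0.0006  0.0669] err [0.0009 0.0021 0.    ] at [-0.0836  0.0102] 1064
top plate in riser frame: centre [-87.    2.9] size [129.1  58.5] ang 3.6
plate depth slope [0.0766 0.0097 0.0674] err [0.0019 0.0041 0.0001] at [-0.0835  0.0026] 1135
shift [-121.     2.1    5. ] rot [ 0.0001 -0.0004  0.0022] | t 31.2 pos [0.4206 0.2897 0.105 ] F [-0.7  -0.14 -0.34] R x [-0.984  0.18   0.   ] z [-0.  0. -1.] op 0.992 gf 0.0
[[412. 246. 140.]
 [432. 336. 141.]
 [415. 246. 142.]
 [408. 247. 143.]
 [407. 249. 144.]
 [421. 245. 144.]
 [413. 246. 144.]
 [422. 241. 144.]
 [436. 336. 144.]
 [440. 334. 144.]
 [419. 247. 145.]
 [416. 246. 146.]]
```

View pics/s4.png

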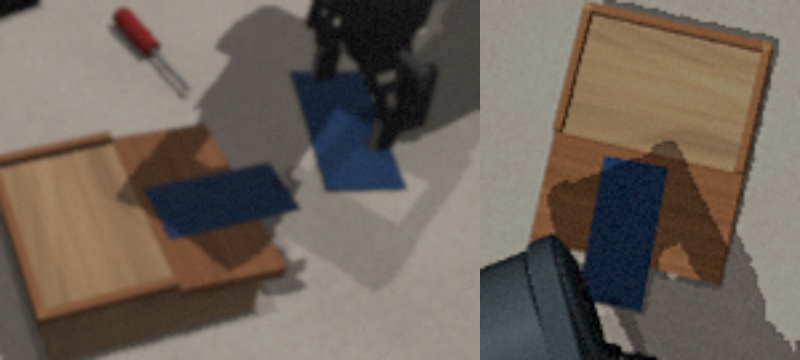

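```bash
python3 -c "
from h import *
for n in ('top','scene'):
    c=cam(n);P=pts(c); hsv=cv2.cvtColor(c['frame'],cv2.COLOR_BGR2HSV); b=cv2.inRange(hsv,(95,90,20),(130,255,255))
    X=(P[...,:2]-RO)@EX; Y=(P[...,:2]-RO)@EY
    b[(P[...,2]<.05)|(P[...,2]>.09)|(np.abs(X)>.19)|(np.abs(Y)>.1)]=0
    b=cv2.morphologyEx(b,cv2.MORPH_OPEN,np.ones((2,2)))
    W=[]
    for p in np.argwhere(b)[:,::-1]:
        d=c['R']@np.array([(p[0]-c['cx'])/c['fx'],(p[1]-c['cy'])/c['fy'],1]); nrm=np.r_[-.082*EX,1]; p0=np.r_[RO-.087*EX,.0657]
        W.append(c['t']+d*(nrm@(p0-c['t']))/(nrm@d))
    W=np.array(W)[:,:2]; r=cv2.minAreaRect((W*1000).astype(np.float32)); m=W.mean(0); e=np.linalg.eigh(np.cov(W.T))[1][:,1]
    print(n,'world rect',np.round(r,1) if 0 else r,'mean',m.round(4),'axis deg',np.degrees(np.arctan2(e[1],e[0])).round(2))
"
```

```text
top world rect ((531.844970703125, 265.5732116699219), (59.84152603149414, 127.76016998291016), 79.0537109375) mean [0.5329 0.2641] axis deg 171.55
scene world rect ((533.6671752929688, 270.25738525390625), (56.01375961303711, 125.3908920288086), 79.58686828613281) mean [0.5357 0.2705] axis deg 169.8
```

```bash
python3 -c "
from h import *
plan([.4868,.2766,.0928],169.4,-.082)"
```

```text
shift [-64.7  -1.2  12.7] rot [ 0.0011 -0.08    0.0029] | t 31.3 pos [0.4234 0.2895 0.1054] F [-0.28  0.21  0.41] R x [-0.983  0.181 -0.002] z [ 0.002  0.001 -1.   ] op 0.995 gf 0.0
```

Emit:
jog_arm([
  [[-13, 0, 2.5, 0, 0, 0, 85], [-13, 0, 2.5, 0, 0, 0, 85], [-13, 0, 2.5, 0, 0, 0, 85], [-13, -0.6, 2.5, 0, 0, 0, 85], [-13.5, -0.6, 2.5, 0, 0, 0, 85], [0, 0, 0, 0, -0.04, 0, 85], [0, 0, 0, 0, -0.04, 0, 85], [0, 0, 8, 0, 0, 0, 85], [0, 0, 7, 0, 0, 0, 85], [0, 0, 0, 0, 0, 0, 85]],
])

```text
time_s: 32.3
eef_pos: [0.4874, 0.2753, 0.0751]
eef_rot: [0.038, 0.091, 0.995, -0.004]
wrist_force: [0.4, 1.5, 0.2]
opening: 0.993
grasp_force: 0.0
```

```bash
python3 -c "
from h import *
plan([.4928,.2755,.018],169.4,-.082)"
```

```text
shift [-0.8  1.2 57.4] rot [-0.0011 -0.0048  0.0019] | t 32.3 pos [0.4874 0.2753 0.0751] F [0.37 1.47 0.25] R x [-0.98   0.182 -0.077] z [ 0.076 -0.015 -0.997] op 0.993 gf 0.0
```

Emit:
jog_arm([
  [[0, 0.5, 7, 0, 0, 0, 85], [0, 0.5, 8, 0, 0, 0, 85], [0, 0, 8, 0, 0, 0, 85], [0, 0, 8, 0, 0, 0, 85], [0, 0, 8, 0, 0, 0, 85], [0, 0, 7, 0, 0, 0, 85], [0, 0, 6, 0, 0, 0, 85], [0, 0, 4, 0, 0, 0, 85], [0, 0, 1, 0, 0, 0, 85], [0, 0, 0, 0, 0, 0, 85]],
])

```text
time_s: 33.3
eef_pos: [0.4926, 0.2761, 0.0199]
eef_rot: [0.04, 0.091, 0.995, -0.004]
wrist_force: [-0.5, 0.6, -0.1]
opening: 0.995
grasp_force: 0.0
```

```bash
python3 -c "
from h import *
plan([.4928,.2755,.018],169.4,-.082)
c=cam('scene');cv2.imwrite('pics/s5.png',cv2.resize(c['frame'][170:320,290:470],(800,600)))"
```

```text
shift [-0.1 -0.5  1.9] rot [ 0.0001 -0.0021  0.0022] | t 33.3 pos [0.4926 0.2761 0.0199] F [-0.48  0.65 -0.15] R x [-0.98   0.181 -0.08 ] z [ 0.078 -0.015 -0.997] op 0.995 gf 0.0
```

View pics/s5.png

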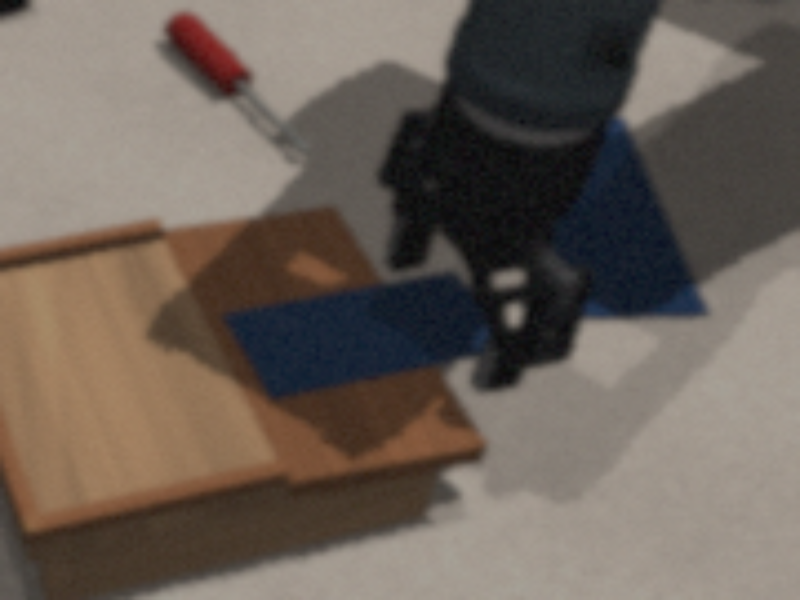

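The fingers straddle the overhanging end: near fingertip at crop (495,385), just below the plate's edge, and far one at (405,265). Both are clear of the leaf. Now I'll go down 2 mm and close.

Emit:
jog_arm([
  [[0, 0, 2, 0, 0, 0, 85], [0, 0, 0, 0, 0, 0, 72], [0, 0, 0, 0, 0, 0, 66], [0, 0, 0, 0, 0, 0, 62], [0, 0, 0, 0, 0, 0, 57], [0, 0, 0, 0, 0, 0, 50], [0, 0, 0, 0, 0, 0, 50], [0, 0, 0, 0, 0, 0, 50], [0, 0, 0, 0, 0, 0, 50], [0, 0, 0, 0, 0, 0, 50]],
])

```text
time_s: 34.35
eef_pos: [0.493, 0.2761, 0.0181]
eef_rot: [0.04, 0.091, 0.995, -0.004]
wrist_force: [0.3, 0.7, 3.6]
opening: 0.674
grasp_force: 63.0
```

```bash
python3 -c "
from h import *
plan([.4928,.2755,.018],169.4,-.082); plate(h=.065)"
```

```text
shift [ 0.1 -0.6  0.1] rot [ 0.0004 -0.0016  0.0022] | t 34.4 pos [0.493  0.2761 0.0181] F [0.3  0.74 3.57] R x [-0.98   0.181 -0.08 ] z [ 0.079 -0.014 -0.997] op 0.674 gf 63.04763317108154
scene plate in riser frame: centre [-86.    7.7] size [ 57.2 119.9] ang 88.3
plate depth slope [ 0.1001 -0.0049  0.0675] err [0.001  0.0022 0.    ] at [-0.079   0.0095] 969
```

Emit:
jog_arm([
  [[0, 0, -2, 0, 0, 0, 50], [0, 0, -5, 0, 0, 0, 50], [0, 0, -10, 0, 0, 0, 50], [0, 0, -18, 0, 0, 0, 50], [0, 0, -24, 0, 0, 0, 50], [0, 0, -26, 0, 0, 0, 50], [0, 0, -26, 0, 0.03, 0, 50], [0, 0, -22, 0, 0.03, 0, 50], [0, 0, -15, 0, 0.02, 0, 50], [0, 0, -5, 0, 0, 0, 50]],
])

```text
time_s: 35.4
eef_pos: [0.4842, 0.2782, 0.1733]
eef_rot: [0.002, 0.091, 0.996, 0.001]
wrist_force: [-0.9, -0.1, -0.2]
opening: 0.667
grasp_force: 63.9
```

```bash
cat >> h.py <<'E'
def held(n,zlo,zhi,x0,y0,rad=.16):
    c=cam(n);P=pts(c); hsv=cv2.cvtColor(c['frame'],cv2.COLOR_BGR2HSV); b=cv2.inRange(hsv,(95,90,20),(130,255,255))
    b[(P[...,2]<zlo)|(P[...,2]>zhi)|(np.hypot(P[...,0]-x0,P[...,1]-y0)>rad)]=0
    k=cv2.connectedComponentsWithStats(b); i=1+np.argmax(k[2][1:,4]); b=np.uint8(k[1]==i)*255
    s,o=plane(P[cv2.erode(b,np.ones((3,3)))>0],n,.05,(zlo+zhi)/2); nn=np.r_[-s[:2],1]; p0=np.r_[o,s[2]]
    W=[]
    for p in np.argwhere(b)[:,::-1]:
        d=c['R']@np.array([(p[0]-c['cx'])/c['fx'],(p[1]-c['cy'])/c['fy'],1]); W.append(c['t']+d*(nn@(p0-c['t']))/(nn@d))
    W=np.array(W); r=cv2.minAreaRect((W[:,:2]*1000).astype(np.float32)); print(n,'rect',np.round(r[0],1),np.round(r[1],1),round(r[2],2),'z at centre',round(s[2]+s[:2]@(np.array(r[0])/1000-o),4)); return c
E
python3 -c "
from h import *
c=held('scene',.15,.27,.53,.27); held('top',.15,.27,.53,.27); plan([.5716,-.213,.17],181.7)
"
```

```text
scene slope [-0.001  -0.0028  0.2174] err [0.0009 0.0021 0.    ] at [0.5364 0.269 ] 909
scene rect [527.2 269.6] [ 60.9 128.8] 79.28 z at centre 0.2174
top slope [0.0003 0.009  0.2172] err [0.0048 0.0111 0.0001] at [0.5634 0.2503] 381
top rect [552.1 243.3] [106.1  48.8] 18.26 z at centre 0.2171
shift [-176.3 -466.7    1.4] rot [ 0.0006  0.002  -0.2126] | t 35.5 pos [0.4831 0.278  0.1715] F [ 0.07  0.64 -0.61] R x [-0.983  0.182 -0.002] z [ 0.002  0.    -1.   ] op 0.672 gf 63.8529896736145
```

Emit:
jog_arm([
  [[-3.6, -9.6, 0, 0, 0, 0, 50], [-7.2, -19.3, 0, 0, 0, 0, 50], [-10.8, -28.9, 0, 0, 0, 0, 50], [-12, -32, 0, 0, 0, 0, 50], [-12, -32, 0, 0, 0, 0, 50], [-12, -32, 0, 0, 0, 0, 50], [-12, -32, 0, 0, 0, 0, 50], [-12, -32, 0, 0, 0, 0, 50], [-12, -32, 0, 0, 0, 0, 50], [-12, -32, 0, 0, 0, 0, 50]],
])

```text
time_s: 36.5
eef_pos: [0.5341, -0.0201, 0.1692]
eef_rot: [-0.001, 0.091, 0.996, -0.0]
wrist_force: [0.4, 0.9, -0.7]
opening: 0.671
grasp_force: 63.9
```

Emit:
jog_arm([
  [[-12, -32, 0, 0, 0, 0, 50], [-12, -32, 0, 0, 0, 0, 50], [-12, -32, 0, 0, 0, 0, 50], [-12, -32, 0, 0, 0, 0, 50], [-12, -32, 0, 0, 0, 0, 50], [-10.8, -28.9, 0, 0, 0, -0.03, 50], [-7, -19, 0, 0, 0, -0.05, 50], [-4, -9, 0, 0, 0, -0.06, 50], [0, 0, 0, 0, 0, -0.05, 50], [0, 0, 0, 0, 0, -0.023, 50]],
])

```text
time_s: 37.5
eef_pos: [0.5763, -0.2466, 0.1688]
eef_rot: [-0.001, -0.015, 1.0, 0.001]
wrist_force: [-0.2, 0.7, -1.1]
opening: 0.667
grasp_force: 63.9
```

```bash
python3 -c "
from h import *
plan([.5707,-.2147,.125],181.8)
"
```

```text
shift [ 4.5 32.  43.9] rot [ 0.0014 -0.0025 -0.0007] | t 37.5 pos [ 0.5763 -0.2466  0.1688] F [-0.17  0.75 -1.06] R x [-1.    -0.031  0.002] z [-0.002  0.001 -1.   ] op 0.667 gf 63.87376070022583
```

Emit:
jog_arm([
  [[0.5, 4, 0, 0, 0, 0, 50], [1, 8, 2, 0, 0, 0, 50], [1, 8, 4, 0, 0, 0, 50], [1, 7, 6, 0, 0, 0, 50], [1, 5, 6, 0, 0, 0, 50], [0, 0, 5, 0, 0, 0, 50], [0, 0, 4, 0, 0, 0, 50], [0, 0, 2, 0, 0, 0, 50], [0, 0, 0, 0, 0, 0, 50], [0, 0, 0, 0, 0, 0, 50]],
])

```text
time_s: 38.5
eef_pos: [0.5723, -0.2147, 0.1417]
eef_rot: [0.0, -0.015, 1.0, -0.0]
wrist_force: [0.0, -0.5, -1.7]
opening: 0.673
grasp_force: 63.9
```

```bash
python3 -c "
from h import *
c=held('scene',.145,.25,.615,-.213); held('top',.145,.25,.615,-.213); plan([.5707,-.2147,.105],181.8)
hsv=cv2.cvtColor(c['frame'],cv2.COLOR_BGR2HSV); o=cv2.inRange(hsv,(3,120,60),(20,255,255)); P=pts(c)
n,l,s,ce=cv2.connectedComponentsWithStats(o)
for i in range(1,n):
    m=(l==i); 
    if s[i,4]>8 and np.median(P[m][:,2])>.12: print(s[i],ce[i].round(1),np.median(P[m],0).round(4))
cv2.imwrite('pics/s6.png',cv2.resize(c['frame'][90:210,180:320],(800,600)))
"
```

```text
scene slope [-0.0068  0.0046  0.1858] err [0.0039 0.0079 0.0001] at [ 0.6419 -0.2112] 161
scene rect [ 620.3 -213.6] [115.5  50.8] 3.94 z at centre 0.1859
top slope [-0.0059  0.0054  0.1861] err [0.0047 0.0085 0.0001] at [ 0.6528 -0.2009] 455
top rect [ 637.4 -210. ] [55.5 87.6] 90.0 z at centre 0.1861
shift [ 1.7  0.1 36.8] rot [-0.0003  0.0004 -0.0015] | t 38.6 pos [ 0.5724 -0.2147  0.1418] F [-0.06 -0.93 -0.28] R x [-1.   -0.03 -0.  ] z [ 0. -0. -1.] op 0.666 gf 63.8720977306366
[455   5   3   6  11] [455.6   7.7] [-0.5808 -0.627   0.1886]
[268 120   7   9  21] [270.8 123.5] [ 0.5435 -0.2107  0.1386]
[235 123  13   5  24] [241.  124.5] [ 0.6163 -0.2476  0.1367]
[218 132  10  17  71] [222.5 139.8] [ 0.688  -0.2061  0.1323]
[245 134  15  12 133] [252.4 139.5] [ 0.6155 -0.1749  0.127 ]
```

View pics/s6.png

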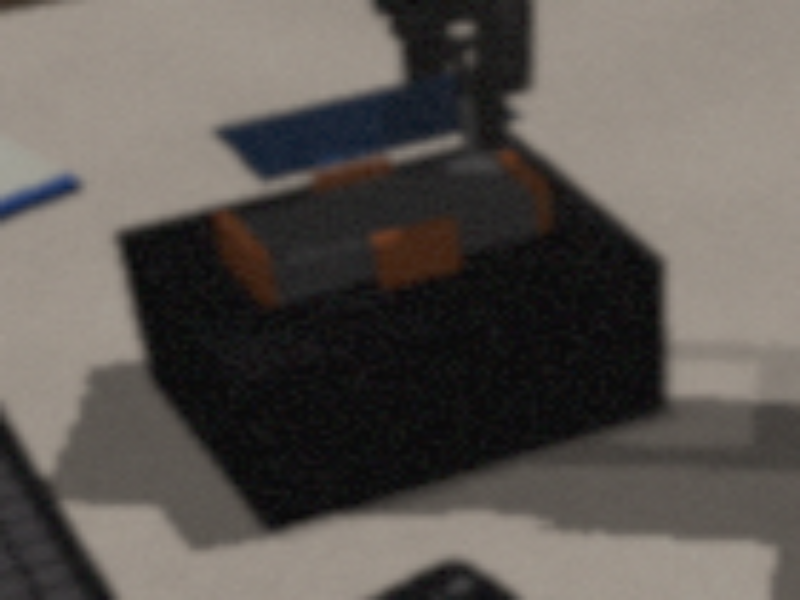

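The plate hangs level over the frame, and both cameras agree with the expected pose: it needs 1.7 mm along tool x, with y and yaw within about 1 mm. Lowering it to just above the stops.

Emit:
jog_arm([
  [[0.7, 0, 2, 0, 0, 0, 50], [1, 0, 5, 0, 0, 0, 50], [0, 0, 7, 0, 0, 0, 50], [0, 0, 7, 0, 0, 0, 50], [0, 0, 7, 0, 0, 0, 50], [0, 0, 6, 0, 0, 0, 50], [0, 0, 4, 0, 0, 0, 50], [0, 0, 2, 0, 0, 0, 50], [0, 0, 1, 0, 0, 0, 50], [0, 0, 0, 0, 0, 0, 50]],
])

```text
time_s: 39.6
eef_pos: [0.5706, -0.2145, 0.1006]
eef_rot: [0.0, -0.015, 1.0, -0.0]
wrist_force: [0.0, 0.2, -1.0]
opening: 0.666
grasp_force: 63.9
```

```bash
python3 -c "
from h import *
c=held('scene',.125,.17,.615,-.213); d=held('top',.125,.17,.615,-.213); plan([.5707,-.2147,.0905],181.8)
cv2.imwrite('pics/s7.png',np.hstack([cv2.resize(c['frame'][100:190,200:300],(500,450)),cv2.resize(d['frame'][130:230,410:480],(300,450))]))
"
```

```text
scene slope [-0.0021  0.0187  0.145 ] err [0.0025 0.0053 0.0001] at [ 0.6373 -0.2069] 221
scene rect [ 620.1 -210.7] [119.1  58.3] 5.71 z at centre 0.1449
top slope [-0.0144  0.0042  0.1451] err [0.0057 0.0105 0.0001] at [ 0.6502 -0.2001] 414
top rect [ 636.5 -209.4] [56.5 88.5] 89.97 z at centre 0.1452
shift [ 0.  -0.1 10.4] rot [-0.0003  0.0005 -0.0012] | t 39.7 pos [ 0.5707 -0.2145  0.1009] F [-0.28 -0.04 -0.68] R x [-1.   -0.03 -0.  ] z [ 0. -0. -1.] op 0.669 gf 63.872398138046265
```

View pics/s7.png

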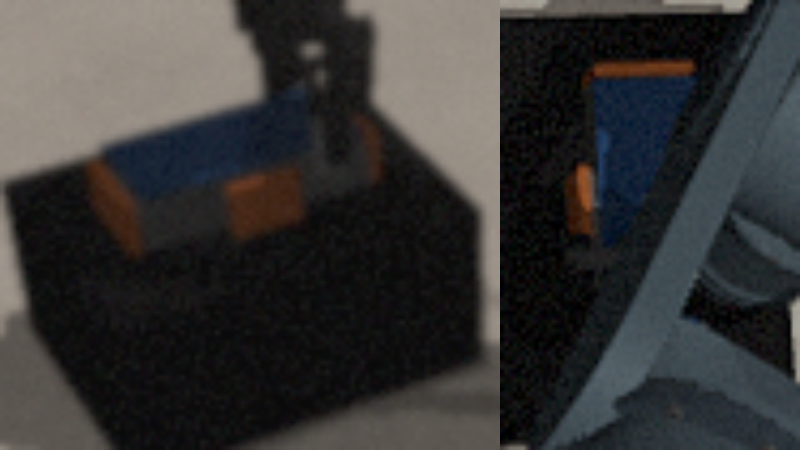

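The plate hovers inside the frame, just above the stops. The top crop (edges at ~593–600) leaves the y margin unclear, so I'll measure the edges row by row.

```bash
python3 -c "
from h import *
c=cam('top'); f=c['frame'].astype(int); hsv=cv2.cvtColor(c['frame'],cv2.COLOR_BGR2HSV)
S=np.array([.6152,-.2133]); a=np.radians(1.8); ax=np.array([np.cos(a),np.sin(a)]); ay=np.array([-ax[1],ax[0]])
def sf(u,v,h): w=ray(c,u,v,h)[:2]-S; return np.round([w@ax*1000,w@ay*1000],1)
for v in range(142,188,3):
    print(v,[tuple(f[v,u]) if 0 else '%d/%d/%d'%tuple(f[v,u]) for u in range(425,438)],'431 edge plate->',sf(431,v,.145))
c=cam('scene'); f=c['frame'].astype(int); b=cv2.inRange(cv2.cvtColor(c['frame'],cv2.COLOR_BGR2HSV),(95,90,20),(130,255,255)); b[:100]=0;b[150:]=0;b[:,:210]=0;b[:,275:]=0
cs=max(cv2.findContours(b,0,1)[0],key=cv2.contourArea)
print('scene plate contour in seat frame',[tuple(sf(*p[0],.1445)) for p in cs][::3])
"
```

```text
142 ['13/16/19', '9/0/0', '0/0/0', '18/18/18', '4/10/7', '0/0/0', '6/14/9', '0/1/0', '14/12/5', '1/0/0', '0/0/0', '16/15/8', '20/20/20'] 431 edge plate-> [78.5 29.1]
145 ['13/13/5', '14/12/13', '7/3/4', '24/28/25', '20/20/10', '8/9/14', '2/10/41', '31/63/108', '31/59/109', '23/55/107', '25/56/105', '30/58/108', '26/57/107'] 431 edge plate-> [71.2 29.6]
148 ['13/13/13', '15/12/12', '20/20/21', '0/0/0', '22/39/58', '9/25/44', '34/27/27', '49/24/0', '58/36/16', '57/33/9', '61/35/15', '56/36/14', '57/34/20'] 431 edge plate-> [64.  30.1]
151 ['18/6/12', '17/18/11', '7/12/11', '17/13/7', '17/20/18', '26/23/23', '20/21/19', '50/28/19', '57/38/19', '48/17/6', '62/41/33', '47/25/2', '52/22/1'] 431 edge plate-> [56.8 30.6]
154 ['0/0/0', '1/0/0', '3/3/0', '0/3/0', '4/2/4', '30/27/33', '21/21/30', '49/34/19', '60/41/29', '54/36/13', '59/39/32', '55/38/22', '50/29/9'] 431 edge plate-> [49.6 31.1]
157 ['9/14/16', '13/19/16', '15/12/19', '7/8/15', '20/14/10', '20/14/21', '22/25/30', '34/16/0', '54/30/19', '55/33/21', '50/31/7', '55/33/22', '54/27/11'] 431 edge plate-> [42.4 31.6]
160 ['17/8/12', '3
[... 2387 characters left out ...]
(-16.5)), (np.float64(64.4), np.float64(0.1)), (np.float64(63.2), np.float64(17.7)), (np.float64(58.3), np.float64(26.1)), (np.float64(49.7), np.float64(25.7)), (np.float64(40.9), np.float64(25.3)), (np.float64(34.1), np.float64(29.3)), (np.float64(25.3), np.float64(28.9)), (np.float64(16.4), np.float64(28.5)), (np.float64(7.4), np.float64(28.1)), (np.float64(-1.6), np.float64(27.6)), (np.float64(-12.9), np.float64(22.7)), (np.float64(-19.9), np.float64(26.8)), (np.float64(-31.4), np.float64(21.8)), (np.float64(-36.0), np.float64(6.4)), (np.float64(-45.4), np.float64(-6.4)), (np.float64(-43.0), np.float64(-7.8)), (np.float64(-50.2), np.float64(-22.4)), (np.float64(-55.0), np.float64(-25.9))]
```

Seat-frame edges: the +y side averages +30.4 mm against 30 ideal, and the +x end is at 64–65 against 65. That's centred within about 1 mm, so I'll lower the rest of the way gently.

Emit:
jog_arm([
  [[0, 0, 1, 0, 0, 0, 50], [0, 0, 2, 0, 0, 0, 50], [0, 0, 2, 0, 0, 0, 50], [0, 0, 1.5, 0, 0, 0, 50], [0, 0, 1, 0, 0, 0, 50], [0, 0, 0.5, 0, 0, 0, 50], [0, 0, 0.3, 0, 0, 0, 50], [0, 0, 0, 0, 0, 0, 50], [0, 0, 0, 0, 0, 0, 50], [0, 0, 0, 0, 0, 0, 50]],
])

```text
time_s: 40.8
eef_pos: [0.5705, -0.2145, 0.0924]
eef_rot: [0.0, -0.015, 1.0, -0.0]
wrist_force: [0.0, -0.3, -0.6]
opening: 0.673
grasp_force: 63.9
```

Emit:
jog_arm([
  [[0, 0, 0.1, 0, 0, 0, 50], [0, 0, 0.1, 0, 0, 0, 50], [0, 0, 0.1, 0, 0, 0, 50], [0, 0, 0.1, 0, 0, 0, 50], [0, 0, 0.1, 0, 0, 0, 50], [0, 0, 0.1, 0, 0, 0, 50], [0, 0, 0, 0, 0, 0, 50], [0, 0, 0, 0, 0, 0, 50], [0, 0, 0, 0, 0, 0, 50], [0, 0, 0, 0, 0, 0, 50]],
])

```text
time_s: 41.8
eef_pos: [0.5705, -0.2145, 0.0917]
eef_rot: [0.0, -0.015, 1.0, -0.0]
wrist_force: [-0.3, 0.1, -0.6]
opening: 0.67
grasp_force: 63.9
```

Emit:
jog_arm([
  [[0, 0, 0.1, 0, 0, 0, 50], [0, 0, 0.1, 0, 0, 0, 50], [0, 0, 0.1, 0, 0, 0, 50], [0, 0, 0.1, 0, 0, 0, 50], [0, 0, 0.1, 0, 0, 0, 50], [0, 0, 0, 0, 0, 0, 50], [0, 0, 0, 0, 0, 0, 50], [0, 0, 0, 0, 0, 0, 50], [0, 0, 0, 0, 0, 0, 50], [0, 0, 0, 0, 0, 0, 50]],
])

```text
time_s: 42.8
eef_pos: [0.5705, -0.2145, 0.0912]
eef_rot: [-0.0, -0.015, 1.0, -0.0]
wrist_force: [0.1, 0.3, -0.5]
opening: 0.673
grasp_force: 63.9
```

```bash
python3 -c "
from h import *
c=held('scene',.125,.15,.615,-.213); held('top',.125,.15,.615,-.213);plan([.5707,-.2147,.0905],181.8)
"
```

```text
scene slope [-0.0018  0.0068  0.1355] err [0.0032 0.0056 0.0001] at [ 0.6431 -0.214 ] 221
scene rect [ 619.  -211.9] [120.9  62.4] 2.17 z at centre 0.1356
top slope [-0.0078 -0.0157  0.1353] err [0.0056 0.011  0.0001] at [ 0.6504 -0.1987] 377
top rect [ 636.4 -208.9] [54.1 90.7] 87.8 z at centre 0.1356
shift [-0.2 -0.3  0.7] rot [-0.     -0.     -0.0012] | t 42.9 pos [ 0.5705 -0.2144  0.0912] F [ 1.25 -0.46 -0.65] R x [-1.   -0.03  0.  ] z [-0. -0. -1.] op 0.668 gf 63.87303829193115
```

Emit:
jog_arm([
  [[0, 0, 0.1, 0, 0, 0, 50], [0, 0, 0.1, 0, 0, 0, 50], [0, 0, 0.1, 0, 0, 0, 50], [0, 0, 0.1, 0, 0, 0, 50], [0, 0, 0.1, 0, 0, 0, 50], [0, 0, 0, 0, 0, 0, 50], [0, 0, 0, 0, 0, 0, 50], [0, 0, 0, 0, 0, 0, 50], [0, 0, 0, 0, 0, 0, 50], [0, 0, 0, 0, 0, 0, 50]],
])

```text
time_s: 43.9
eef_pos: [0.5705, -0.2145, 0.0907]
eef_rot: [0.0, -0.015, 1.0, -0.0]
wrist_force: [-0.7, -0.2, 0.6]
opening: 0.669
grasp_force: 63.9
```

Emit:
jog_arm([
  [[0, 0, 0.1, 0, 0, 0, 50], [0, 0, 0.1, 0, 0, 0, 50], [0, 0, 0.1, 0, 0, 0, 50], [0, 0, 0, 0, 0, 0, 50], [0, 0, 0, 0, 0, 0, 50], [0, 0, 0, 0, 0, 0, 50], [0, 0, 0, 0, 0, 0, 50], [0, 0, 0, 0, 0, 0, 50], [0, 0, 0, 0, 0, 0, 50], [0, 0, 0, 0, 0, 0, 50]],
])

```text
time_s: 44.9
eef_pos: [0.5706, -0.2145, 0.0906]
eef_rot: [0.0, -0.015, 1.0, -0.0]
wrist_force: [-0.8, 1.5, 4.8]
opening: 0.668
grasp_force: 64.2
```

Seated: contact at 4.8 N. Now let go.

Emit:
jog_arm([
  [[0, 0, 0, 0, 0, 0, 64], [0, 0, 0, 0, 0, 0, 70], [0, 0, 0, 0, 0, 0, 76], [0, 0, 0, 0, 0, 0, 85], [0, 0, 0, 0, 0, 0, 85], [0, 0, 0, 0, 0, 0, 85], [0, 0, -3, 0, 0, 0, 85], [0, 0, -6, 0, 0, 0, 85], [0, 0, -10, 0, 0, 0, 85], [0, 0, -14, 0, 0, 0, 85]],
])

```text
time_s: 45.9
eef_pos: [0.5702, -0.2143, 0.1241]
eef_rot: [-0.0, -0.015, 1.0, 0.0]
wrist_force: [-0.0, 0.1, 0.6]
opening: 0.997
grasp_force: 0.0
```

Emit:
jog_arm([
  [[0, 0, -20, 0, 0, 0, 85], [0, 0, -25, 0, 0, 0, 85], [0, 0, -25, 0, 0, 0, 85], [25, 0, -20, 0, 0, 0, 85], [30, 0, -10, 0, 0, 0, 85], [30, 0, 0, 0, 0, 0, 85], [30, 0, 0, 0, 0, 0, 85], [25, 0, 0, 0, 0, 0, 85], [15, 0, 0, 0, 0, 0, 85], [0, 0, 0, 0, 0, 0, 85]],
])

```text
time_s: 46.9
eef_pos: [0.4146, -0.2194, 0.2249]
eef_rot: [0.001, -0.014, 1.0, -0.001]
wrist_force: [-1.0, 0.3, 0.5]
opening: 0.997
grasp_force: 0.0
```

```bash
python3 -c "
from h import *
c=held('scene',.12,.15,.615,-.213); d=held('top',.12,.15,.615,-.213); plan([.5707,-.2147,.0905],181.8)
cv2.imwrite('pics/s8.png',np.hstack([cv2.resize(c['frame'][100:190,200:300],(500,450)),cv2.resize(d['frame'][130:230,410:480],(300,450))]))
"
```

```text
scene slope [0.0003 0.0056 0.1353] err [0.0017 0.0047 0.0001] at [ 0.626  -0.2113] 317
scene rect [ 616.4 -212. ] [125.3  63.8] 1.29 z at centre 0.1353
top slope [-0.0028  0.0031  0.1353] err [0.0016 0.0037 0.0001] at [ 0.6161 -0.2133] 1198
top rect [ 616.  -212.8] [129.6  60.9] 0.97 z at centre 0.1353
shift [-154.4    0.4  134.4] rot [-0.0015  0.0019 -0.0018] | t 47.0 pos [ 0.4161 -0.2195  0.2246] F [ 0.14 -0.04 -0.34] R x [-1.    -0.03  -0.002] z [ 0.002 -0.001 -1.   ] op 0.998 gf 0.0
```

View pics/s8.png

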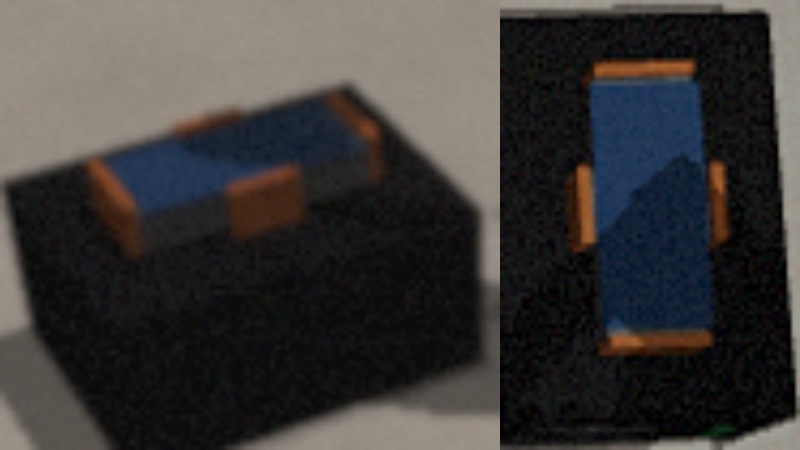

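The plate lies level inside all four stops. Its slope is under 0.003 rad and its centre is within 1 mm of the seat's. Its top reads 2 to 3 mm above the bare seat's earlier reading, which is the plate thickness. Handing in.

```bash
python3 -c "
from bench import ctrl
print(ctrl.hand_in())"
```

```text
the job is handed in; nothing more can be done
None
```

The hatch is closed and the job is handed in at about 47 s of the 72 s limit: the middle-sized cover lies flat in the frame, within about 1 mm of the seat's centre and clear of all four stops, with the robot clear of it.

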